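# Press the dowels home and rack the plates

## Task

Each steel fixture plate on the bench has a dowel pin started in it: set the plate on the bed of the arbor press with its pin under the ram, pull the lever down until the pin is home, flush with the plate, and let the lever back up. Then lean every plate squarely on the red rack, its plain end down behind the front lip and its back resting on the rear rail, pin end up and pin face outward. Leave the other things on the bench where they are.

Things in the scene. Friction and masses are not known exactly. Their poses are not given: they have to be found in the camera images.
- plate1: flat steel fixture plate, 140 x 50 x 10 mm (x, y, z), about 0.55 kg, loose; origin at the centre of its underside; its x runs towards the end that carries the dowel pin, z out of the face that the pin stands up from. It starts flat on the bench, pin face up (absent in some starts)
- pin1_top (a point): centre of the top of the 10 mm dowel pin of plate1; the pin is on the plate's centre line, 55 mm from the plate's origin along +x (15 mm from that end); it starts 6 to 8 mm proud of the plate's upper face
- pin1 (a joint): how far the pin of plate1 has been driven down into the plate (m): 0 = 8 mm proud, 0.008 = flush, its end stop. It is a tight fit: it takes about 95 N to drive, so it wants the press; it stays where it is left, and cannot be pulled out
- plate1_foot (a point): middle of the lower edge of plate1's plain end (the end away from the pin), on the underside: 70 mm from the plate's origin along -x
- plate2: flat steel fixture plate, 140 x 50 x 10 mm (x, y, z), about 0.55 kg, loose; origin at the centre of its underside; its x runs towards the end that carries the dowel pin, z out of the face that the pin stands up from. It starts flat on the bench, pin face up (absent in some starts)
- pin2_top (a point): centre of the top of the 10 mm dowel pin of plate2; the pin is on the plate's centre line, 55 mm from the plate's origin along +x (15 mm from that end); it starts 6 to 8 mm proud of the plate's upper face
- pin2 (a joint): how far the pin of plate2 has been driven down into the plate (m): 0 = 8 mm proud, 0.008 = flush, its end stop. It is a tight fit: it takes about 95 N to drive, so it wants the press; it stays where it is left, and cannot be pulled out
- plate2_foot (a point): middle of the lower edge of plate2's plain end (the end away from the pin), on the underside: 70 mm from the plate's origin along -x
- plate3: flat steel fixture plate, 140 x 50 x 10 mm (x, y, z), about 0.55 kg, loose; origin at the centre of its underside; its x runs towards the end that carries the dowel pin, z out of the face that the pin stands up from. It starts flat on the bench, pin face up (absent in some starts)
- pin3_top (a point): centre of the top of the 10 mm dowel pin of plate3; the pin is on the plate's centre line, 55 mm from the plate's origin along +x (15 mm from that end); it starts 6 to 8 mm proud of the plate's upper face
- pin3 (a joint): how far the pin of plate3 has been driven down into the plate (m): 0 = 8 mm proud, 0.008 = flush, its end stop. It is a tight fit: it takes about 95 N to drive, so it wants the press; it stays where it is left, and cannot be pulled out
- plate3_foot (a point): middle of the lower edge of plate3's plain end (the end away from the pin), on the underside: 70 mm from the plate's origin along -x
- press: hand-lever arbor press, green, bolted down; origin on the bench below the ram, x from the operator's open side (-x) to the column. Base 250 x 120 mm, 30 mm high; steel bed on it (x -95 to +40, y +-45 mm), top 50 mm above the bench. The head overhangs from 155 mm up and from x = -25 mm back, 56 mm wide; the column stands 75 mm behind the ram
- punch_tip (a point): centre of the flat 8 mm end of the ram's nose; at rest 28 mm above the bed (so 10 mm above a pin that is 8 mm proud on a plate lying on the bed). It only moves straight down, 18 mm for each radian of the lever; a pin comes flush at about 1.0 rad
- press_lever (a joint): angle of the hand lever (rad): 0 = up at rest, 30 degrees above level; grows as the handle is pulled down, end stop 1.3. A spring lifts it back when let go. Driving a pin takes about 12 N down on the handle, clearly more once the pin has come home
- lever_grip (a point): middle of the black handle (24 mm thick, 90 mm long), on the lever's axis 160 mm from its pivot, which is at x 22, y -130, z 195 mm in the press frame. The lever runs from the pivot towards the operator (-x of the press) and swings in the upright plane beside the press. Push the handle down from above
- rack: low red plate rack, fixed; origin on the bench below the inside of its front lip, at mid-length; x to the back, y along the rack. Lip: angle iron 336 mm long, upright leg 22 mm high (x -4 to 0), foot leg 4 mm thick (x to 30 mm). Rear rail: 14 mm round bar along y, axis at x 95, z 60 mm, an upright at each end (y +-165 mm). A plate behind the lip and on the rail leans about 36 degrees from level
- chipping_hammer: hammer, 240 mm long; lies loose on the bench, not part of the job; origin at its underside
- wire_brush: wooden wire brush, 260 x 28 x 34 mm; lies loose on the bench, not part of the job; origin at its underside
- magnet: red welding magnet, 75 x 50 x 16 mm; lies loose on the bench, not part of the job; origin at its underside
- rod_bundle: bundle of welding rods, 310 mm long, 12 mm high; lies loose on the bench, not part of the job; origin at its underside
- angle_offcut: piece of dark angle iron, 120 x 40 x 40 mm; lies loose on the bench, not part of the job; origin at its underside
- stub_tin: open metal tin, 76 mm across, 85 mm high; lies loose on the bench, not part of the job; origin at its underside
- soapstone: white soapstone stick, 90 x 14 x 9 mm; lies loose on the bench, not part of the job; origin at its underside

How it is judged (in metres and radians):
At the end, for the whole second after the job is handed in: Every plate has its pin within 1.2 mm of flush and leans at rest on the rack: plain end on the foot leg, within 32 mm of the lip, between the uprights, pin face out and pin end up, 27 to 46 degrees from level, square to 10 degrees; the lever is back up (under 0.2 rad) (value of joint each of pin1, pin2, pin3 above 0.0068 m and x of plate1_foot in the frame of rack between -0.002 and 0.032 m and z of each of plate1_foot, plate2_foot, plate3_foot in the frame of rack below 0.016 m and y of plate1_foot in the frame of rack between -0.16 and 0.16 m and angle between plate1's own z axis and vertical between 0.47 and 0.8 rad and height (world z) of each of pin1_top, pin2_top, pin3_top above 0.06 m and angle between the y axis of each of plate1, plate2, plate3 and the y axis of rack, either way round below 0.17 rad and contact force between each of plate1, plate2, plate3 and rack above 0.3 N and linear speed of each of plate1, plate2, plate3 below 0.02 m/s and x of plate2_foot in the frame of rack between -0.002 and 0.032 m and y of plate2_foot in the frame of rack between -0.16 and 0.16 m and angle between plate2's own z axis and vertical between 0.47 and 0.8 rad and x of plate3_foot in the frame of rack between -0.002 and 0.032 m and y of plate3_foot in the frame of rack between -0.16 and 0.16 m and angle between plate3's own z axis and vertical between 0.47 and 0.8 rad and value of joint press_lever below 0.2 rad); the robot touches nothing.
It fails at once if another thing on the bench was moved more than 7 cm (distance of any of chipping_hammer, wire_brush, magnet, rod_bundle, angle_offcut, stub_tin, soapstone from where it was at the start of the episode above 0.07 m).
Of plate1, plate2, plate3 only 2 to 3 are there at a start; the rules pass over those that are not, and their reading is None.
At some moment in a run one of plate1, plate2, plate3 may be knocked a few centimetres aside while the robot is not near it.
Once in a run the grip may slacken for a moment while it holds something.
It also fails if it takes over 210 s, if anything falls off the work surface, if the arm or the gripper's body presses on something with over 40 N, if the wrist force passes 120 N, or if a joint passes its speed limit or range.

## Robot

A 7-joint arm with a two-finger parallel gripper is mounted at the origin on the work surface. World frame = base frame: x ahead of the robot, y to its left, z up, the work surface at z = 0. Lengths are in mm, angles in rad, forces in N, time in s.
With the tool pointing down it reaches from about 350 to 900 mm from the base axis. Payload 7.2 kg.
Tool frame: the origin (TCP) lies midway between the tips of the shut fingers; the grasp point (between the pads) lies 19 mm behind it; z points along the fingers, y is the line along which they close (so a half turn about z gives the same grasp; the last joint's range is limited). The gripper opens to 88 mm and grips with 3 to 60 N. Pads are 20 mm wide; open, the fingers measure 115 mm over their backs; the gripper's body (75 mm by 178 mm) begins 61 mm behind the grasp point.
Start: joints at [1.166, 0.411, -0.013, 1.596, 0.006, 1.134, -0.082], TCP at [206.531, -589.893, 222.653] pointing down, gripper open.
Joint ranges: [-2.95, 2.95], [-0.29, 1.99], [-1.47, 1.44], [0.14, 2.54], [-1.03, 4.17], [0.13, 1.85], [-2.86, 2.86]. Speed limits (rad/s): [2.39, 2.39, 3.01, 3.01, 3.14, 3.14, 3.14].

## Interface

Orientations are given as a rotation vector (axis times angle).
In Python, from cell import r, grab_frame, camera_params gives the robot as it stands. The module is installed in compiled form; this text tells all that it offers.
- The arm moves only by the tool send_rows, never from a script. Its argument "plan" is a list of rows, each a list of 3 entries, a list of its own where there are three numbers: the turn, a rotation vector about the tool's x, y, z in degrees, then the shift along the tool's x, y, z in mm, then the finger opening in mm, from 0 to 87.8. A call has 1 to 20 rows; each row shifts and turns the commanded pose from where the row before left it, along the tool's axes as they then stand; what a row does not reach is not made up. A row lasts 1/12 s, in which the tool goes at most 41.7 mm and 7.16 degrees, less where a joint would pass 70% of its speed; a pose out of reach is approached as far as the arm can. A call with a gripper value outside its range is refused whole. The fingers move at their own pace and stop on an object; "grip_force" is the grip in N (left out, the last holds). Time passes only in rows, so rows that do not move let the fingers close. It gives the time, the measured TCP pose, the force, the opening and the grip force at its end, in the units of the state.
- r.observe(): the state, without advancing time (a new reading comes with each control period).
- grab_frame(name): name is "scene" or "top" or "wrist"; returns (picture, depth): 384x512x3 uint8, red, green, blue; 384x512 float32, mm along the optical axis (not along the pixel's ray), 0 where there is no reading.
- camera_params(name): a dict with "vertical_fov" (degrees; the focal length in pixels is half the picture's height over the tangent of half this angle, whatever the lens; pixels are square), "cx", "cy" (the principal point, pixels), "world_from_camera" (4x4, takes a point from camera to world coordinates); the wrist camera has in their place "T_tool_cam" (4x4, takes a point from camera to tool coordinates, whose origin is the TCP and whose axes are the flange's). Camera axes: x right, y up, looking along -z (the intrinsics and any distortion apply to the point x, -y, -z); pixel columns grow to the right and rows downward; lengths in mm; the calibration is good to about 2 mm. A picture is of the moment at which its call begins: read the wrist's pose just before it. camera_params takes no time and is no camera call.
- r.finish_job(): hands the job in; it is judged then, once.
The state is a dict: "t": time; "qpos": joint angles; "dq": joint speeds; "tau": joint torques, N m; "position": TCP position; "tcp_rot": TCP orientation; "ft_force": force on the tool from outside, world axes, zero at the start; "wrist_torque": the same for the moment, N m; "finger_gap": finger opening in mm; "gripper_force": force on a finger pad.
Only numpy, scipy, OpenCV 4.12 (cv2) and the standard library are available. Lean on these libraries where they do the work, as an engineer would, in place of code of your own. Each camera call takes 0.05 s, during which the arm holds its last target. There are 200 camera calls.

## Working session

There is one attempt and no reset: what is moved stays moved. The work goes in short steps, Python scripts to look and compute and a tool call to move; the robot and the scene stay as the last step left them, time stands still between calls to the robot, and variables do not carry over. Pictures are saved under pics/ and viewed, at most 14 in all, crops included, and the job is handed in when it is done.

Besides the shell and the picture viewer there is one more tool, called after ">>>" by a JSON object that holds its "method" and its "body", one argument or row to a line. send_rows: Moves the arm, as the interface text tells. Its arguments: {"type":"object","properties":{"plan":{"type":"array"},"grip_force":{"type":"number"}},"required":["plan"]}

```bash
mkdir -p pics; ls; cat > h.py <<'E'
import numpy as np,cv2
from cell import r,grab_frame,camera_params
from scipy.spatial.transform import Rotation as R
def f_of(c): return 192/np.tan(np.radians(c["vertical_fov"])/2)
def T_tool():
    o=r.observe();T=np.eye(4);T[:3,:3]=R.from_rotvec(o["tcp_rot"]).as_matrix();T[:3,3]=o["position"];return T
def grab(name):
    Tw=T_tool();p,d=grab_frame(name);c=camera_params(name)
    T=c["world_from_camera"] if "world_from_camera" in c else Tw@np.array(c["T_tool_cam"])
    return p,d,c,np.array(T)
def cloud(d,c,T):
    f=f_of(c);v,u=np.mgrid[0:d.shape[0],0:d.shape[1]]
    P=np.stack([(u-c["cx"])/f*d,-(v-c["cy"])/f*d,-d],-1)
    return P@T[:3,:3].T+T[:3,3]
def save(name,p): cv2.imwrite("pics/"+name,cv2.cvtColor(p,cv2.COLOR_RGB2BGR))
E
python3 - <<'E'
from h import *
for n in("scene","top","wrist"):
    p,d,c,T=grab(n);np.savez(n+"0.npz",p=p,d=d,T=T,W=cloud(d,c,T))
    print(n,{k:v for k,v in c.items() if 'T' not in k and 'world' not in k},T.round(2).tolist(),(d>0).mean())
    save(n+"0.png",cv2.resize(p,(800,600)) if n!="wrist" else p)
print(r.observe())
E
```

```text
pics
scene {'vertical_fov': 56.67475632284817, 'cx': 253.46260024745916, 'cy': 195.14317752551358} [[0.11, -0.52, 0.84, 1511.25], [0.99, 0.05, -0.1, -105.24], [0.01, 0.85, 0.53, 808.57], [0.0, 0.0, 0.0, 1.0]] 0.9958343505859375
top {'vertical_fov': 48.594102733770306, 'cx': 258.15691401958367, 'cy': 198.10135938678786} [[0.02, 0.99, -0.15, 299.7], [-1.0, 0.02, 0.01, 33.26], [0.01, 0.15, 0.99, 1559.87], [0.0, 0.0, 0.0, 1.0]] 0.9960835774739584
wrist {'vertical_fov': 61.75559171468076, 'cx': 257.4696592807336, 'cy': 194.74935911301202} [[0.33, 0.91, 0.27, 280.66], [-0.94, 0.32, 0.09, -563.64], [-0.0, -0.28, 0.96, 385.04], [0.0, 0.0, 0.0, 1.0]] 0.9958648681640625
{'t': 0.15, 'qpos': array([ 1.16580374,  0.41171008, -0.01268363,  1.59683312,  0.00558238,
        1.13427169, -0.08219029]), 'dq': array([-0.00012352, -0.00269672,  0.00071664, -0.00145852,  0.00034021,
       -0.00117019,  0.00076643]), 'tau': array([ 2.57239888e-03, -5.88333893e+01,  6.42643310e-01, -2.91288310e+01,
       -5.37811371e-02,  1.58004079e-02,  1.30505455e-04]), 'position': array([ 206.37461358, -589.55054732,  222.01383093]), 'tcp_rot': array([-3.09601613e+00, -5.26341958e-01,  4.32415534e-04]), 'ft_force': array([0.06877077, 0.15990497, 0.66133493]), 'wrist_torque': array([-0.03370692,  0.01888491,  0.01353019]), 'gripper_force': 0.0, 'finger_gap': 87.83187496212483}
```

View pics/top0.png

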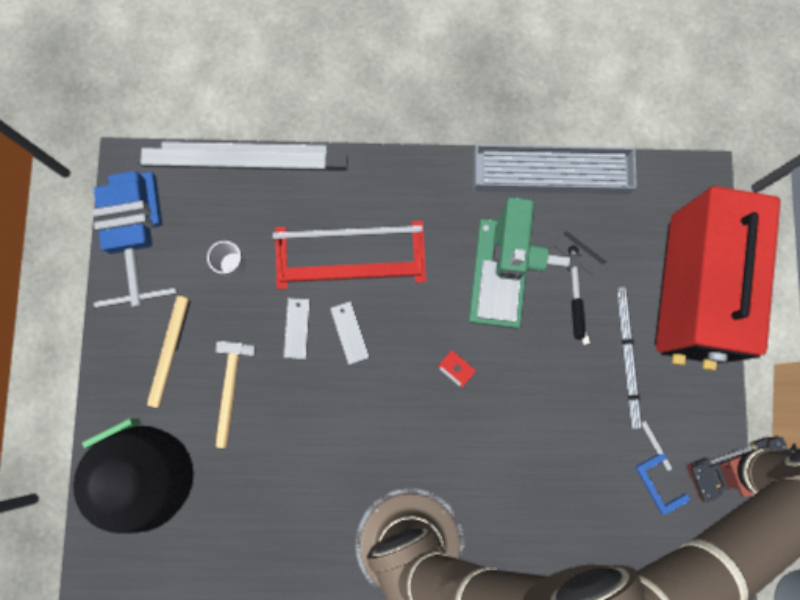

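View pics/scene0.png

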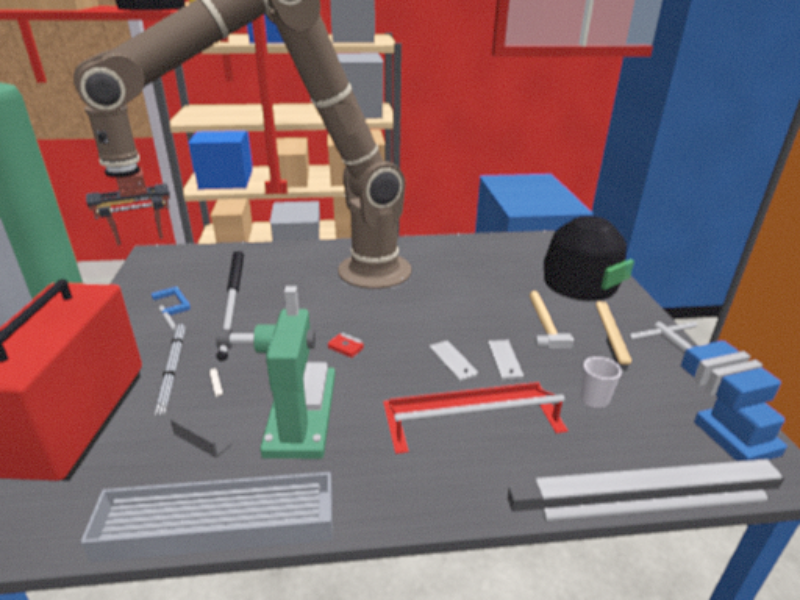

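```bash
python3 - <<'E'
from h import *
for n in("scene","top","wrist"): print(camera_params(n).keys())
W=np.load("top0.npz")["W"]
for q in [(100,60),(450,60),(100,330),(450,330),(250,100)]: print(q,W[q[1],q[0]].round(1))
E
```

```text
dict_keys(['vertical_fov', 'cx', 'cy', 'world_from_camera'])
dict_keys(['vertical_fov', 'cx', 'cy', 'world_from_camera'])
dict_keys(['vertical_fov', 'cx', 'cy', 'T_tool_cam'])
(100, 60) [1427.9  945.2 -753.5]
(450, 60) [ 1474.1 -1076.3  -750. ]
(100, 330) [ 72.2 522.9 146.3]
(450, 330) [  69.9 -670.7   -6.2]
(250, 100) [909.8  62.4   3.5]
```

```bash
python3 - <<'E'
from h import *
D=np.load("top0.npz");W=D["W"];p=D["p"];T=D["T"]
c=camera_params("top")
s=1.5625
# table z check
for q in [(150,450),(300,450),(400,400),(250,300),(550,420)]:
    u,v=int(q[0]/s),int(q[1]/s);print("table",q,np.median(W[v-3:v+4,u-3:u+4].reshape(-1,3),0).round(1))
def ray(u,v,z):
    f=f_of(c);d=T[:3,:3]@np.array([(u-c["cx"])/f,-(v-c["cy"])/f,-1]);o=T[:3,3];return o+d*(z-o[2])/d[2]
g=cv2.cvtColor(p,cv2.COLOR_RGB2GRAY);hsv=cv2.cvtColor(p,cv2.COLOR_RGB2HSV)
for (x,y) in [(297,328),(349,332)]:
    m=np.zeros_like(g);x0,y0=int(x/s),int(y/s)
    m[y0-28:y0+29,x0-17:x0+17]=255
    b=((g>120)&(m>0)).astype(np.uint8)
    n,l=cv2.connectedComponents(b);b=(l==l[y0,x0]).astype(np.uint8)
    k=max(cv2.findContours(b,0,1)[0],key=cv2.contourArea)
    pts=np.array([ray(a[0][0],a[0][1],10)[:2] for a in k],np.float32)
    rc=cv2.minAreaRect(pts);print("plate",np.round(rc[0],1),np.round(rc[1],1),rc[2], W[y0,x0].round(1))
def pt(x,y):
    u,v=int(x/s),int(y/s);return np.median(W[v-1:v+2,u-1:u+2].reshape(-1,3),0).round(1)
for n,x,y in [("lipL",288,273),("lipR",415,268),("railL",282,234),("railR",415,230),("bedFL",482,315),("bedFR",513,318),("base FL",473,322),("baseFR",519,326),("pivot?",572,262),("handle",579,320),("head",519,257)]: print(n,pt(x,y))
# crop
cr=p[130:250,170:420];save("crop1.png",cv2.resize(cr,(800,384),interpolation=cv2.INTER_CUBIC))
E
```

```text
table (150, 450) [204.5 540.5 159.5]
table (300, 450) [200.2 255.1  -0.3]
table (400, 400) [318.4  27.6  -0. ]
table (250, 300) [ 5.468e+02  3.881e+02 -3.000e-01]
table (550, 420) [ 282.1 -321.4    0.5]
plate [482.3 275.6] [ 53.5 143.4] 88.40348815917969 [484.1 272.8  10.8]
plate [473.1 151.5] [143.6  52.2] 19.927661895751953 [475.9 151.9   7.7]
lipL [615.6 301.7   4.5]
lipR [6.335e+02 4.000e-01 4.200e+00]
railL [695.  313.6  62.6]
railR [708.    3.1  63.8]
bedFL [ 517.3 -154.4   48.7]
bedFR [ 511.  -227.1   51. ]
base FL [ 502.7 -137.    17.9]
baseFR [ 495.9 -244.4   31. ]
pivot? [ 609.  -323.1  212.3]
handle [ 478.1 -313.9  284.6]
head [ 597.1 -197.7  293.3]
```

View pics/crop1.png

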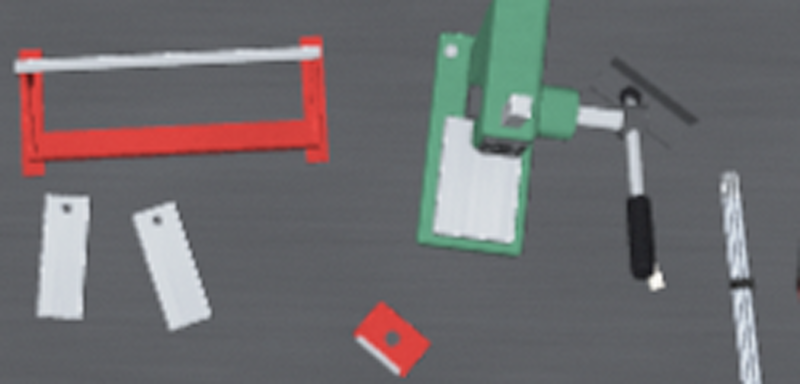

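>>> {"method": "send_rows", "body": {
  "plan": [
    [[0, 0, 0], [25, -18, -15], 87],
    [[0, 0, 0], [25, -18, -15], 87],
    [[0, 0, 0], [25, -18, -15], 87],
    [[0, 0, 0], [25, -18, -15], 87],
    [[0, 0, 0], [25, -18, -15], 87],
    [[0, 0, 0], [25, -18, -15], 87],
    [[0, 0, 0], [25, -18, -15], 87],
    [[0, 0, 0], [25, -18, -15], 87],
    [[0, 0, 0], [25, -18, -15], 87],
    [[0, 0, 0], [25, -18, -15], 87],
    [[0, 0, 0], [25, -18, -15], 87],
    [[0, 0, 0], [25, -18, -15], 87]
  ]
}}

```text
t: 1.15
position: [418.7, -285.4, 403.3]
tcp_rot: [3.097, 0.527, -0.0]
ft_force: [0.6, -0.9, 0.6]
finger_gap: 87.0
gripper_force: 0.0
```

>>> {"method": "send_rows", "body": {
  "plan": [
    [[0, 0, -7], [13, -30, 0], 87],
    [[0, 0, 0], [13, -30, 0], 87],
    [[0, 0, 0], [13, -30, 0], 87],
    [[0, 0, 0], [13, -30, 0], 87],
    [[0, 0, 0], [13, -30, 0], 87],
    [[0, 0, 0], [13, -30, 0], 87],
    [[0, 0, 0], [13, -30, 0], 87],
    [[0, 0, 0], [0, 0, 0], 87]
  ]
}}

```text
t: 1.82
position: [410.4, -52.0, 403.2]
tcp_rot: [-3.056, -0.727, -0.002]
ft_force: [-0.2, 0.2, 0.4]
finger_gap: 87.0
gripper_force: 0.0
```

>>> {"method": "send_rows", "body": {
  "plan": [
    [[0, 0, -7], [0, 0, 0], 87],
    [[0, 0, -7], [0, 0, 0], 87],
    [[0, 0, -7], [0, 0, 0], 87],
    [[0, 0, -7], [0, 0, 0], 87],
    [[0, 0, -7], [0, 0, 0], 87],
    [[0, 0, -7], [0, 0, 0], 87],
    [[0, 0, -7], [0, 0, 0], 87],
    [[0, 0, -7], [0, 0, 0], 87],
    [[0, 0, -7], [0, 0, 0], 87],
    [[0, 0, -7], [0, 0, 0], 87],
    [[0, 0, -7], [0, 0, 0], 87],
    [[0, 0, -7], [0, 0, 0], 87],
    [[0, 0, -7], [0, 0, 0], 87],
    [[0, 0, -7], [0, 0, 0], 87],
    [[0, 0, -7], [0, 0, 0], 87],
    [[0, 0, -7], [0, 0, 0], 87],
    [[0, 0, -7], [0, 0, 0], 87],
    [[0, 0, -7], [0, 0, 0], 87],
    [[0, 0, -7], [0, 0, 0], 87],
    [[0, 0, -7], [0, 0, 0], 87]
  ]
}}

```text
t: 3.48
position: [410.7, -58.8, 402.5]
tcp_rot: [-0.366, -3.12, 0.0]
ft_force: [0.9, -0.2, 1.0]
finger_gap: 87.0
gripper_force: 0.0
```

```bash
python3 - <<'E'
from h import *
print(T_tool().round(3),r.observe()["qpos"].round(2))
p,d,c,T=grab("wrist");np.savez("w1.npz",p=p,d=d,T=T,W=cloud(d,c,T));save("w1.png",p)
p,d,c,T=grab("top");np.savez("t1.npz",p=p,d=d,T=T,W=cloud(d,c,T))
E
```

```text
[[-9.73000e-01  2.31000e-01 -0.00000e+00  4.10681e+02]
 [ 2.31000e-01  9.73000e-01 -0.00000e+00 -5.87670e+01]
 [ 0.00000e+00 -0.00000e+00 -1.00000e+00  4.02452e+02]
 [ 0.00000e+00  0.00000e+00  0.00000e+00  1.00000e+00]] [ 0.43 -0.05 -0.38  1.74 -0.02  1.45  1.39]
```

View pics/w1.png

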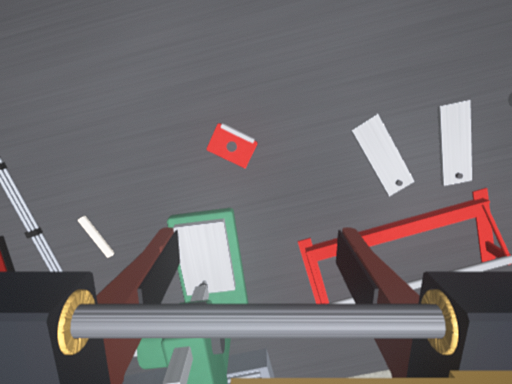

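```bash
cat > fit.py <<'E'
from h import *
def plates(W,p,s=3):
    hsv=cv2.cvtColor(p,cv2.COLOR_RGB2HSV)
    m=((W[...,2]>5)&(W[...,2]<16)&(hsv[...,1]<40)&(hsv[...,2]>130)&(W[...,0]>350)&(W[...,0]<620)&(W[...,1]>0)&(W[...,1]<400)).astype(np.uint8)
    n,l,st,_=cv2.connectedComponentsWithStats(m)
    for i in range(1,n):
        if st[i,4]<150: continue
        P=W[l==i];rc=cv2.minAreaRect(P[:,:2].astype(np.float32))
        print(" plate",np.round(rc[0],1),np.round(rc[1],1),round(rc[2],1),"z",np.median(P[:,2]).round(1),len(P))
E
python3 - <<'E'
from fit import *
for n in("t1","w1"):
    D=np.load(n+".npz");W=D["W"];p=D["p"];hsv=cv2.cvtColor(p,cv2.COLOR_RGB2HSV)
    h,s,v=[hsv[...,i].astype(int) for i in range(3)]
    X,Y,Z=[W[...,i] for i in range(3)]
    print(n,"table",np.median(Z[(Z<4)&(Z>-6)&(X>350)&(X<450)&(abs(Y)<400)]).round(2))
    plates(W,p)
    red=(s>150)&((h<8)|(h>172))
    reg=(X>590)&(X<740)&(Y>-30)&(Y<340)
    rail=reg&(s<60)&(Z>50)&(Z<75)
    P=W[rail];
    if len(P)>50:
        k=np.polyfit(P[:,1],P[:,0],1);print(" rail",len(P),k.round(4),"z",np.percentile(P[:,2],[50,90]).round(1),"y",P[:,1].min().round(),P[:,1].max().round(), "x@150",np.polyval(k,150).round(1))
    lipm=reg&red&(Z>15)&(Z<30)&(X<650);P=W[lipm]
    if len(P)>20:
        k=np.polyfit(P[:,1],P[:,0],1);print(" lip",len(P),k.round(4),"x@150",np.polyval(k,150).round(1),"spread",np.std(P[:,0]-np.polyval(k,P[:,1])).round(1),"y",np.percentile(P[:,1],[0,100]).round())
    foot=reg&red&(Z>1)&(Z<9)&(X<670);P=W[foot]
    if len(P): print(" foot rect",cv2.minAreaRect(P[:,:2].astype(np.float32)))
    bed=(s<50)&(v>120)&(Z>44)&(Z<56)&(X>450)&(X<680)&(Y<-120)&(Y>-270);P=W[bed]
    if len(P):
        rc=cv2.minAreaRect(P[:,:2].astype(np.float32));print(" bed",np.round(rc[0],1),np.round(rc[1],1),rc[2],"z",np.median(P[:,2]),len(P)); print(cv2.boxPoints(rc).round(1).tolist())
    g=(h>55)&(h<95)&(s>80)
    P=W[g&(Z>24)&(Z<36)&(X>420)&(X<820)&(Y<-100)&(Y>-300)]
    if len(P): rc=cv2.minAreaRect(P[:,:2].astype(np.float32));print(" base",np.round(rc[0],1),np.round(rc[1],1),rc[2]);print(cv2.boxPoints(rc).round(1).tolist())
    blk=(v<60)&(Z>200)&(Z<310)&(X>400)&(X<620)&(Y<-270)&(Y>-360);P=W[blk]
    if len(P): print(" handle",P.mean(0).round(1),np.percentile(P,[3,97],0).round(1).tolist(),len(P))
E
```

```text
t1 table -0.2
 plate [481.1 275.8] [ 53.  141.1] 88.2 z 9.9 440
 plate [472.8 151.2] [140.8  52. ] 19.9 z 10.0 452
 rail 364 [-6.900000e-02  7.106657e+02] z [65.5 70.1] y -11.0 328.0 x@150 700.3
 lip 141 [-5.020000e-02  6.176269e+02] x@150 610.1 spread 11.8 y [-14. 321.]
 foot rect ((632.210693359375, 153.80599975585938), (76.43496704101562, 352.0105285644531), 0.6671366095542908)
 bed [ 612.7 -200.4] [88.5 55.2] 84.93863677978516 z 50.07086196967657 169
[[581.2999877929688, -242.10000610351562], [636.2999877929688, -246.89999389648438], [644.0999755859375, -158.8000030517578], [589.0999755859375, -153.89999389648438]]
 base [ 654.4 -204.6] [118.3 178.2] 83.69499969482422
[[559.2999877929688, -253.60000610351562], [736.5, -273.20001220703125], [749.4000244140625, -155.60000610351562], [572.2999877929688, -136.0]]
 handle [ 479.8 -314.2  280.3] [[443.0, -326.1, 258.5], [518.7, -304.4, 301.7]] 177
w1 table 0.98
 plate [486.1 275.7] [ 51.7 140.5] 88.3 z 11.0 2375
 plate [477.6 151.3] [140.7  50.4] 19.9 z 11.0 2313
 rail 608 [-6.050000e-02  7.114626e+02] z [65.5 68.1] y 4.0 328.0 x@150 702.4
 lip 805 [-5.510000e-02  6.207906e+02] x@150 612.5 spread 9.5 y [-15. 322.]
 foot rect ((630.0524291992188, 153.85366821289062), (358.3145446777344, 79.87560272216797), 89.99777221679688)
 bed [ 577.5 -195. ] [ 89.9 135.3] 83.83956146240234 z 50.880145880241685 3294
[[505.3999938964844, -232.39999389648438], [640.0, -247.0], [649.5999755859375, -157.60000610351562], [515.0999755859375, -143.10000610351562]]
 base [ 595.7 -196.2] [118.4 191.6] 84.01161193847656
[[494.20001220703125, -245.10000610351562], [684.7999877929688, -265.1000061035156], [697.0999755859375, -147.3000030517578], [506.6000061035156, -127.30000305175781]]
```

>>> {"method": "send_rows", "body": {
  "plan": [
    [[0, 0, 0], [0.4, 20.6, 20], 87],
    [[0, 0, 0], [0.4, 20.6, 20], 87],
    [[0, 0, 0], [0.4, 20.6, 20], 87],
    [[0, 0, 0], [0.4, 20.6, 20], 87],
    [[0, 0, 0], [0.4, 20.6, 20], 87],
    [[0, 0, 0], [0.4, 20.6, 20], 87],
    [[0, 0, 0], [0.4, 20.6, 20], 87],
    [[0, 0, 0], [0.4, 20.6, 20], 87],
    [[0, 0, 0], [0.4, 20.6, 20], 87],
    [[0, 0, 0], [0.4, 20.6, 20], 87],
    [[0, 0, -6.66], [0, 0, 0], 87],
    [[0, 0, -6.66], [0, 0, 0], 87],
    [[0, 0, -6.66], [0, 0, 0], 87],
    [[0, 0, -6.66], [0, 0, 0], 87],
    [[0, 0, -6.66], [0, 0, 0], 87],
    [[0, 0, 0], [0, 0, 0], 87],
    [[0, 0, 0], [0, 0, 0], 87]
  ]
}}

```text
t: 5.0
position: [455.8, 142.4, 202.5]
tcp_rot: [0.524, -3.097, -0.0]
ft_force: [-0.9, 0.2, 0.1]
finger_gap: 87.1
gripper_force: 0.0
```

```bash
cat >> h.py <<'E'
def yaw():
    M=T_tool();return np.degrees(np.arctan2(M[1,0],M[0,0]))
def to(tx,ty,tz,name=""):
    """world target -> remaining shift in tool axes"""
    M=T_tool();print(name,"tool shift",(M[:3,:3].T@(np.array([tx,ty,tz])-M[:3,3])).round(1))
E
python3 - <<'E'
from fit import *
p,d,c,T=grab("wrist");W=cloud(d,c,T);plates(W,p);print(T_tool().round(3),yaw());to(454.1,142.8,2);print(r.observe()["qpos"].round(2))
E
```

```text
plate [477.6 151.3] [140.3  50. ] 20.1 z 11.0 5090
 plate [485.7 275.4] [ 50.8 140. ] 88.3 z 11.1 3341
[[-9.44000e-01 -3.29000e-01 -0.00000e+00  4.55808e+02]
 [-3.29000e-01  9.44000e-01  0.00000e+00  1.42463e+02]
 [ 0.00000e+00  0.00000e+00 -1.00000e+00  2.02542e+02]
 [ 0.00000e+00  0.00000e+00  0.00000e+00  1.00000e+00]] -160.79384856645436
 tool shift [  1.5   0.9 200.5]
[ 0.19  0.25 -0.69  1.93  0.19  1.02  1.32]
```

>>> {"method": "send_rows", "body": {
  "plan": [
    [[0, 0, -0.9], [1.5, 0.9, 0], 87],
    [[0, 0, 0], [0, 0, 25], 87],
    [[0, 0, 0], [0, 0, 25], 87],
    [[0, 0, 0], [0, 0, 25], 87],
    [[0, 0, 0], [0, 0, 25], 87],
    [[0, 0, 0], [0, 0, 25], 87],
    [[0, 0, 0], [0, 0, 25], 87],
    [[0, 0, 0], [0, 0, 20], 87],
    [[0, 0, 0], [0, 0, 15], 87],
    [[0, 0, 0], [0, 0, 10], 87],
    [[0, 0, 0], [0, 0, 4], 87],
    [[0, 0, 0], [0, 0, 0], 87],
    [[0, 0, 0], [0, 0, 0], 45],
    [[0, 0, 0], [0, 0, 0], 45],
    [[0, 0, 0], [0, 0, 0], 45],
    [[0, 0, 0], [0, 0, 0], 45],
    [[0, 0, 0], [0, 0, 0], 45],
    [[0, 0, 0], [0, 0, 0], 45],
    [[0, 0, 0], [0, 0, 0], 45]
  ],
  "grip_force": 55
}}

```text
t: 6.63
position: [454.2, 143.0, 3.9]
tcp_rot: [-0.558, 3.091, -0.0]
ft_force: [-0.4, -0.8, 2.7]
finger_gap: 48.8
gripper_force: 55.0
```

>>> {"method": "send_rows", "body": {
  "plan": [
    [[0, 0, 0], [0, 0, -10], 45],
    [[0, 0, 0], [0, 0, -22], 45],
    [[0, 0, 0], [0, 0, -22], 45],
    [[0, 0, 0], [0, 0, -22], 45],
    [[0, 0, 0], [3, -9, 0], 45],
    [[0, 0, 0], [7, -20, 0], 45],
    [[0, 0, 0], [7, -20, 0], 45],
    [[0, 0, 0], [7, -20, 0], 45],
    [[0, 0, 0], [7, -20, 0], 45],
    [[0, 0, 0], [7, -20, 0], 45],
    [[0, 0, 0], [7, -20, 0], 45],
    [[0, 0, 0], [7, -20, 0], 45],
    [[0, 0, 0], [7, -20, 0], 45],
    [[0, 0, 0], [7, -20, 0], 45],
    [[0, 0, 0], [7, -20, 0], 45],
    [[0, 0, 0], [7, -20, 0], 45],
    [[0, 0, 0], [7, -20, 0], 45],
    [[0, 0, 0], [7, -20, 0], 45],
    [[0, 0, 0], [7, -20, 0], 45],
    [[0, 0, 0], [4, -18, 0], 45]
  ]
}}

```text
t: 8.3
position: [460.9, -183.5, 78.2]
tcp_rot: [0.556, -3.089, -0.001]
ft_force: [-0.0, 0.3, -4.8]
finger_gap: 49.1
gripper_force: 55.0
```

>>> {"method": "send_rows", "body": {
  "plan": [
    [[0, 0, 3], [0, 0, 0], 45],
    [[0, 0, 5], [0, 0, 0], 45],
    [[0, 0, 5], [0, 0, 0], 45],
    [[0, 0, 5], [0, 0, 0], 45],
    [[0, 0, 5], [0, 0, 0], 45],
    [[0, 0, 3.3], [0, 0, 0], 45],
    [[0, 0, 0], [0, 0, 0], 45],
    [[0, 0, 0], [0, 0, 0], 45]
  ]
}}

```text
t: 8.97
position: [462.0, -181.5, 78.7]
tcp_rot: [-0.156, -3.136, -0.0]
ft_force: [0.3, -0.3, -5.8]
finger_gap: 49.1
gripper_force: 55.0
```

```bash
cat > look.py <<'E'
from fit import *
import sys
p,d,c,T=grab("wrist");W=cloud(d,c,T);np.savez("w.npz",p=p,d=d,T=T,W=W)
M=T_tool();print(M[:3,3].round(1),"yaw",yaw().round(2),"gap",r.observe()["finger_gap"],"q",r.observe()["qpos"].round(2),"t",r.observe()["t"])
if len(sys.argv)>1: save(sys.argv[1],p)
hsv=cv2.cvtColor(p,cv2.COLOR_RGB2HSV);h,s,v=[hsv[...,i].astype(int) for i in range(3)];X,Y,Z=[W[...,i] for i in range(3)]
plates(W,p)
bed=(s<50)&(v>110)&(Z>46)&(Z<54)&(X>470)&(X<680)&(Y<-120)&(Y>-270);P=W[bed]
if len(P)>100: rc=cv2.minAreaRect(P[:,:2].astype(np.float32));print(" bed",np.round(rc[0],1),np.round(rc[1],1),rc[2]);print(cv2.boxPoints(rc).round(1).tolist())
E
python3 look.py w2.png; python3 -c "
from h import *
to(525.5,-189.4,57)"
```

```text
[ 462.2 -181.4   78.9] yaw 174.32 gap 49.22763342112452 q [ 0.64  0.42 -0.45  2.02  0.26  0.76  1.51] t 9.0167
 bed [ 547.2 -192.3] [90.1 73.5] 84.1830825805664
[[506.0, -233.39999389648438], [579.0999755859375, -240.89999389648438], [588.2999877929688, -151.1999969482422], [515.2000122070312, -143.6999969482422]]
 tool shift [-63.8  -1.7  21.8]
```

View pics/w2.png

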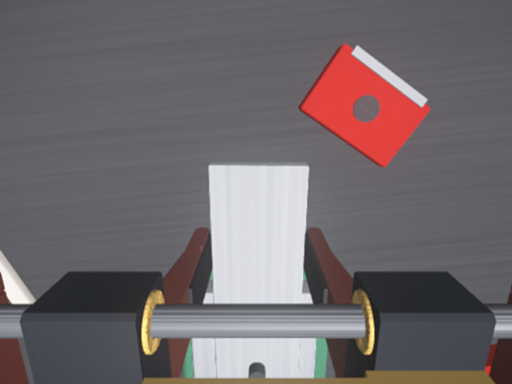

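```bash
cat > held.py <<'E'
from h import *
D=np.load("w.npz");W=D["W"];p=D["p"];M=T_tool();hsv=cv2.cvtColor(p,cv2.COLOR_RGB2HSV)
L=(W-M[:3,3])@M[:3,:3]   # tool coords
m=(hsv[...,1]<50)&(hsv[...,2]>120)&(abs(L[...,2]+6)<7)&(abs(L[...,1])<30)&(L[...,0]>-30)&(L[...,0]<90)
P=L[m];print(len(P));far=P[P[:,0]>15]
print("plain end x",np.percentile(far[:,0],99.5).round(1),"z plane",np.polyfit(far[:,0],far[:,2],1).round(3))
e=[(lo,hi) for lo,hi in [(15,22),(34,41)]]
for lo,hi in e:
    q=P[(P[:,0]>lo)&(P[:,0]<hi)];print(lo,q[:,1].min().round(1),q[:,1].max().round(1))
E
python3 held.py
```

```text
12861
plain end x 45.8 z plane [ 0.025 -7.86 ]
15 -24.0 25.8
34 -24.2 25.9
```

>>> {"method": "send_rows", "body": {
  "plan": [
    [[0, 0, 0.5], [0, 0, 0], 45],
    [[0, 0, 0], [0, -2.8, 8], 45],
    [[0, 0, 0], [0, 0, 8], 45],
    [[0, 0, 0], [0, 0, 5], 45],
    [[0, 0, 0], [-8, 0, 0], 45],
    [[0, 0, 0], [-8, 0, 0], 45],
    [[0, 0, 0], [-8, 0, 0], 45],
    [[0, 0, 0], [-8, 0, 0], 45],
    [[0, 0, 0], [-8, 0, 0], 45],
    [[0, 0, 0], [-8, 0, 0], 45],
    [[0, 0, 0], [-8, 0, 0], 45],
    [[0, 0, 0], [-5, 0, 0], 45],
    [[0, 0, 0], [-3.5, 0, 0], 45],
    [[0, 0, 0], [0, 0, 0], 45],
    [[0, 0, 0], [0, 0, 0], 45],
    [[0, 0, 0], [0, 0, 0], 45]
  ]
}}

```text
t: 10.35
position: [527.1, -191.1, 58.8]
tcp_rot: [0.173, 3.136, -0.0]
ft_force: [0.4, 0.4, -4.0]
finger_gap: 49.1
gripper_force: 55.0
```

```bash
python3 look.py w3.png; python3 held.py; python3 -c "
from h import *
to(526.1,-190.6,54)
print(r.observe()['ft_force'])"
```

```text
[ 527.  -191.1   58.8] yaw 173.7 gap 49.0898788065319 q [ 0.58  0.53 -0.41  1.89  0.3   0.78  1.46] t 10.4
 bed [ 569.7 -194.6] [ 90.2 118.2] 83.98120880126953
[[506.20001220703125, -233.1999969482422], [623.7999877929688, -245.60000610351562], [633.2000122070312, -155.89999389648438], [515.7000122070312, -143.60000610351562]]
12727
plain end x 45.5 z plane [-1.000e-03 -8.014e+00]
15 -24.4 25.8
34 -23.9 25.8
 tool shift [1.  0.4 4.8]
[ 1.37122496 -0.09242802 -4.06173914]
```

View pics/w3.png

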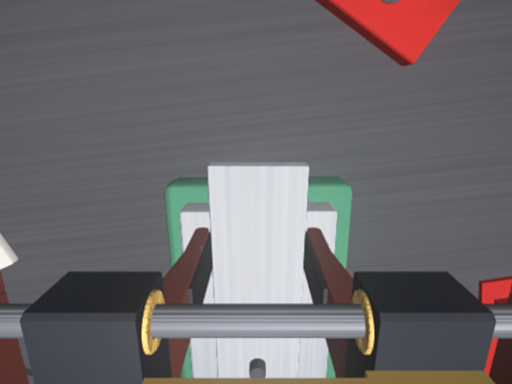

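>>> {"method": "send_rows", "body": {
  "plan": [
    [[0, 0, 0], [1, 0.4, 2], 45],
    [[0, 0, 0], [0, 0, 2], 45],
    [[0, 0, 0], [0, 0, 1], 45],
    [[0, 0, 0], [0, 0, 0], 45],
    [[0, 0, 0], [0, 0, 0], 70],
    [[0, 0, 0], [0, 0, 0], 70],
    [[0, 0, 0], [0, 0, 0], 70],
    [[0, 0, 0], [0, 0, 0], 70],
    [[0, 0, 0], [0, 0, -10], 70],
    [[0, 0, 0], [10, 0, -20], 70],
    [[0, 0, 0], [20, 0, -20], 70],
    [[0, 0, 0], [20, 0, -20], 70],
    [[0, 0, 0], [20, 0, -20], 70],
    [[0, 0, 0], [10, 0, -10], 70],
    [[0, 0, 0], [0, 0, 0], 70],
    [[0, 0, 0], [0, 0, 0], 70]
  ]
}}

```text
t: 11.73
position: [447.0, -182.3, 154.6]
tcp_rot: [0.173, 3.135, -0.002]
ft_force: [-0.2, -0.4, 0.0]
finger_gap: 69.9
gripper_force: 0.0
```

```bash
cat > onbed.py <<'E'
from h import *
D=np.load("w.npz");W=D["W"];p=D["p"];hsv=cv2.cvtColor(p,cv2.COLOR_RGB2HSV)
o=np.array([604.9,-198.2]);a=np.radians(-6.1);Rp=np.array([[np.cos(a),-np.sin(a)],[np.sin(a),np.cos(a)]])
L=W.copy();L[...,:2]=(W[...,:2]-o)@Rp
m=(hsv[...,1]<50)&(hsv[...,2]>110)&(L[...,2]>57)&(L[...,2]<66)&(abs(L[...,1])<45)&(L[...,0]>-150)&(L[...,0]<40)
P=L[m].astype(np.float32);print(len(P),"press-frame rect",cv2.minAreaRect(P[:,:2]),"z",np.median(P[:,2]))
print("plain end x",np.percentile(P[:,0],.5),"(want -125)")
E
python3 look.py w4.png; python3 onbed.py
```

```text
[ 447.1 -182.1  153.9] yaw 173.68 gap 69.93685980735188 q [ 0.7   0.29 -0.48  1.99  0.17  0.9   1.58] t 11.7833
 bed [ 562.9 -193.9] [ 90.1 165.4] 83.94559478759766
[[475.8999938964844, -230.0], [640.4000244140625, -247.39999389648438], [649.9000244140625, -157.8000030517578], [485.3999938964844, -140.39999389648438]]Traceback (most recent call last):
  File "onbed.py", line 6, in <module>
    P=L[m].astype(np.float32);print(len(P),"press-frame rect",cv2.minAreaRect(P[:,:2]),"z",np.median(P[:,2]))
                                                              ~~~~~~~~~~~~~~~^^^^^^^^^
cv2.error: OpenCV(4.12.0) /io/opencv/modules/imgproc/src/convhull.cpp:143: error: (-215:Assertion failed) total >= 0 && (depth == CV_32F || depth == CV_32S) in function 'convexHull'
```

View pics/w4.png

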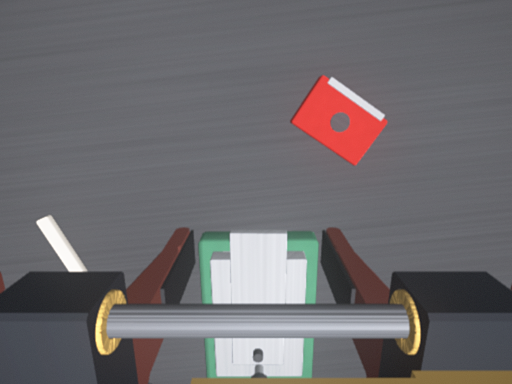

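```bash
python3 -c "
from h import *
D=np.load('w.npz');W=D['W']
for u,v in [(258,250),(258,280),(220,275),(297,275),(258,350),(224,355),(240,355),(290,355),(258,356)]: print(u,v,W[v,u].round(1),D['p'][v,u])
"
```

```text
258 250 [ 497.3 -186.8   60.4] [224 226 232]
258 280 [ 527.  -190.2   60.5] [225 227 231]
220 275 [ 523.6 -225.5   50.8] [222 224 229]
297 275 [ 531.6 -154.    50.8] [227 229 234]
258 350 [ 599.8 -198.3   64.6] [79 82 83]
224 355 [ 613.8 -234.5   51.6] [217 218 224]
240 355 [ 607.2 -216.9   60.7] [224 226 231]
290 355 [ 621.7 -168.1   51.2] [220 222 227]
258 356 [ 602.9 -198.7   68.8] [116 117 122]
```

```bash
sed -i 's/cv2.minAreaRect(P\[:,:2\])/cv2.minAreaRect(np.ascontiguousarray(P[:,:2]))/' onbed.py; python3 onbed.py; python3 - <<'E'
from h import *
D=np.load('w.npz');W=D['W'];Z=W[...,2];X,Y=W[...,0],W[...,1]
o=np.array([604.9,-198.2]);a=np.radians(-6.1);Rp=np.array([[np.cos(a),-np.sin(a)],[np.sin(a),np.cos(a)]])
L=(W[...,:2]-o)@Rp
m=(Z>65.5)&(Z<72)&(abs(L[...,1])<15)&(abs(L[...,0])<20)
print("pin top",m.sum(),L[m].mean(0),L[m].min(0),L[m].max(0))
m=(Z>74)&(Z<140)&(abs(L[...,1])<20)&(abs(L[...,0])<25);
print("punch",m.sum(),L[m].min(0),L[m].max(0),Z[m].min())
save("crop4.png",cv2.resize(D['p'][325:384,190:330],(700,295),interpolation=cv2.INTER_CUBIC))
E
```

```text
5225 press-frame rect ((-54.935791015625, -0.6104564666748047), (50.032135009765625, 140.5008087158203), 89.46490478515625) z 60.961407
plain end x -124.67789 (want -125)
pin top 89 [-0.61061558 -1.16509236] [-5.30644317 -5.47488388] [5.06105616 3.12345661]
punch 139 [-8.26051421 -6.80774542] [0.85139259 6.28203195] 78.50978625561638
```

View pics/crop4.png

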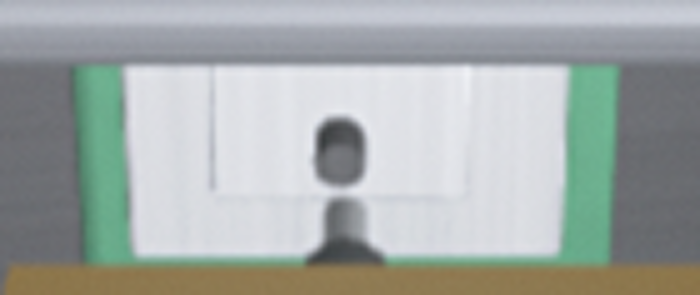

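>>> {"method": "send_rows", "body": {
  "plan": [
    [[0, 0, 0], [0, 0, -26], 20],
    [[0, 0, 0], [0, 0, -26], 10],
    [[0, 0, 0], [0, 0, -26], 0],
    [[0, 0, 0], [0, 0, -26], 0],
    [[0, 0, 0], [0, 0, -26], 0],
    [[0, 0, 0], [0, 0, -25], 0],
    [[0, 0, 0], [-6.5, -18.4, 0], 0],
    [[0, 0, 0], [-6.5, -18.4, 0], 0],
    [[0, 0, 0], [-6.5, -18.4, 0], 0],
    [[0, 0, 0], [-6.5, -18.4, 0], 0],
    [[0, 0, 0], [-6.5, -18.4, 0], 0],
    [[0, 0, 0], [-6.5, -18.4, 0], 0],
    [[0, 0, 0], [-6.5, -18.4, 0], 0],
    [[0, 0, 0], [0, 0, 0], 0],
    [[0, 0, 0], [0, 0, 0], 0]
  ]
}}

```text
t: 13.03
position: [478.0, -315.3, 306.8]
tcp_rot: [-0.174, -3.135, -0.003]
ft_force: [-0.1, -0.1, 0.3]
finger_gap: 0.7
gripper_force: 0.0
```

```bash
python3 look.py w5.png; python3 onbed.py; python3 - <<'E'
from h import *
D=np.load('w.npz');W=D['W'];p=D['p'];v=p.max(-1)
m=(v<70)&(W[...,2]>225)&(W[...,2]<320)&(W[...,0]>400)&(W[...,0]<560)&(abs(W[...,1]+314)<30)
P=W[m];print(len(P),np.percentile(P,[2,50,98],0).round(1) if len(P) else "")
to(481,-315.5,292)
E
```

```text
[ 478.  -314.2  307.2] yaw 173.72 gap 0.49262378602695334 q [ 0.83  0.29 -0.42  1.58  0.12  1.29  1.85] t 13.0833
 bed [ 563.6 -194.1] [ 90.1 165. ] 83.88134002685547
[[476.79998779296875, -230.10000610351562], [640.9000244140625, -247.6999969482422], [650.5, -158.10000610351562], [486.3999938964844, -140.5]]
3645 press-frame rect ((-54.91145324707031, -0.5849075317382812), (50.6063232421875, 139.44654846191406), 89.50430297851562) z 61.00914
plain end x -123.888596 (want -125)
2088 [[ 443.1 -325.3  283.3]
 [ 456.2 -313.4  295.3]
 [ 476.6 -302.8  310.8]]
 tool shift [-3.1 -1.  15.2]
```

View pics/w5.png

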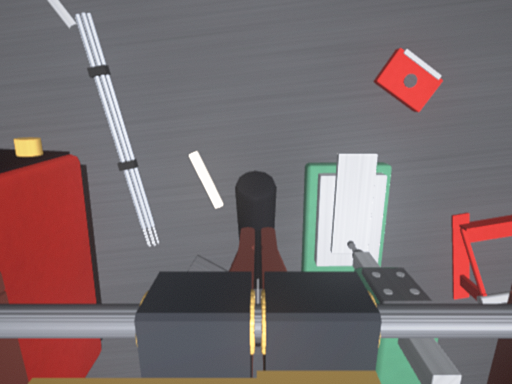

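>>> {"method": "send_rows", "body": {
  "plan": [
    [[0, 0, 0], [0, 0, 7], 0],
    [[0, 0, 0], [1.5, 0, 10], 0],
    [[0, 0, 0], [1.5, 0, 10], 0],
    [[0, 0, 0], [1.5, 0, 10], 0],
    [[0, 0, 0], [1.5, 0, 10], 0],
    [[0, 0, 0], [1.5, 0, 10], 0],
    [[0, 0, 0], [1.5, 0, 10], 0],
    [[0, 0, 0], [1.5, 0, 10], 0],
    [[0, 0, 0], [1.5, 0, 10], 0],
    [[0, 0, 0], [1, 0, 10], 0],
    [[0, 0, 0], [1, 0, 10], 0]
  ]
}}

```text
t: 14.0
position: [463.4, -313.3, 200.6]
tcp_rot: [-0.173, -3.137, -0.0]
ft_force: [-0.8, 0.1, 3.4]
finger_gap: 0.6
gripper_force: 1.7
```

>>> {"method": "send_rows", "body": {
  "plan": [
    [[0, 0, 0], [0, 0, 8], 0],
    [[0, 0, 0], [0, 0, 8], 0],
    [[0, 0, 0], [0, 0, 8], 0],
    [[0, 0, 0], [0, 0, 8], 0],
    [[0, 0, 0], [-1, 0, 6], 0],
    [[0, 0, 0], [-1, 0, 6], 0],
    [[0, 0, 0], [0, 0, 0], 0]
  ]
}}

```text
t: 14.58
position: [467.6, -313.7, 158.3]
tcp_rot: [0.172, 3.133, -0.002]
ft_force: [-1.7, 0.3, 14.3]
finger_gap: 0.4
gripper_force: 6.5
```

>>> {"method": "send_rows", "body": {
  "plan": [
    [[0, 0, 0], [-1, 0, 4], 0],
    [[0, 0, 0], [-1, 0, 4], 0],
    [[0, 0, 0], [0, 0, 4], 0],
    [[0, 0, 0], [0, 0, 3], 0],
    [[0, 0, 0], [0, 0, 0], 0]
  ]
}}

```text
t: 15.0
position: [471.3, -314.2, 144.6]
tcp_rot: [0.171, 3.13, -0.003]
ft_force: [1.8, 1.7, 16.1]
finger_gap: 0.7
gripper_force: 6.8
```

>>> {"method": "send_rows", "body": {
  "plan": [
    [[0, 0, 0], [0, 0, 2], 0],
    [[0, 0, 0], [0, 0, 0], 0],
    [[0, 0, 0], [0, 0, 0], 0]
  ]
}}

```text
t: 15.25
position: [471.7, -314.3, 143.2]
tcp_rot: [0.171, 3.129, -0.004]
ft_force: [1.8, 0.5, 16.8]
finger_gap: 0.5
gripper_force: 6.9
```

>>> {"method": "send_rows", "body": {
  "plan": [
    [[0, 0, 0], [0, 0, 2], 0],
    [[0, 0, 0], [0, 0, 1], 0],
    [[0, 0, 0], [0, 0, 0], 0],
    [[0, 0, 0], [0, 0, 0], 0]
  ]
}}

```text
t: 15.58
position: [472.4, -314.3, 140.5]
tcp_rot: [0.17, 3.127, -0.005]
ft_force: [2.8, 0.7, 17.5]
finger_gap: 0.4
gripper_force: 7.0
```

>>> {"method": "send_rows", "body": {
  "plan": [
    [[0, 0, 0], [0, 0, 2], 0],
    [[0, 0, 0], [0, 0, 1], 0],
    [[0, 0, 0], [0, 0, 0], 0],
    [[0, 0, 0], [0, 0, 0], 0]
  ]
}}

```text
t: 15.92
position: [472.1, -314.5, 137.5]
tcp_rot: [0.171, 3.128, -0.005]
ft_force: [2.3, 1.1, 17.6]
finger_gap: 0.3
gripper_force: 7.3
```

>>> {"method": "send_rows", "body": {
  "plan": [
    [[0, 0, 0], [0, 0, 2], 0],
    [[0, 0, 0], [0, 0, 1], 0],
    [[0, 0, 0], [0, 0, 0], 0],
    [[0, 0, 0], [0, 0, 0], 0]
  ]
}}

```text
t: 16.25
position: [472.8, -314.6, 135.1]
tcp_rot: [0.17, 3.127, -0.006]
ft_force: [2.6, 1.5, 20.7]
finger_gap: 0.4
gripper_force: 8.4
```

>>> {"method": "send_rows", "body": {
  "plan": [
    [[0, 0, 0], [0, 0, 2], 0],
    [[0, 0, 0], [0, 0, 1], 0],
    [[0, 0, 0], [0, 0, 0], 0],
    [[0, 0, 0], [0, 0, 0], 0]
  ]
}}

```text
t: 16.58
position: [473.4, -314.7, 132.7]
tcp_rot: [0.17, 3.125, -0.006]
ft_force: [2.7, 1.8, 23.3]
finger_gap: 0.4
gripper_force: 9.6
```

>>> {"method": "send_rows", "body": {
  "plan": [
    [[0, 0, 0], [0, 0, 2], 0],
    [[0, 0, 0], [0, 0, 2], 0],
    [[0, 0, 0], [0, 0, 0], 0],
    [[0, 0, 0], [0, 0, 0], 0]
  ]
}}

```text
t: 16.92
position: [473.5, -314.8, 129.0]
tcp_rot: [0.17, 3.125, -0.007]
ft_force: [1.8, 2.4, 27.5]
finger_gap: 0.6
gripper_force: 11.1
```

>>> {"method": "send_rows", "body": {
  "plan": [
    [[0, 0, 0], [0, 0, -10], 0],
    [[0, 0, 0], [2, 0, -14], 0],
    [[0, 0, 0], [2, 0, -14], 0],
    [[0, 0, 0], [0, 0, -14], 0],
    [[0, 0, 0], [0, 0, -14], 0],
    [[0, 0, 0], [-2, 0, -14], 0],
    [[0, 0, 0], [-2, 0, -14], 0],
    [[0, 0, 0], [-2, 0, -14], 0],
    [[0, 0, 0], [-2, 0, -14], 0],
    [[0, 0, 0], [0, 0, -14], 0],
    [[0, 0, 0], [0, 0, -14], 0],
    [[0, 0, 0], [0, 0, -14], 0],
    [[0, 0, 0], [0, 0, -14], 0],
    [[0, 0, 0], [0, 0, -20], 0],
    [[0, 0, 0], [0, 0, 0], 0]
  ]
}}

```text
t: 18.17
position: [473.4, -314.7, 325.6]
tcp_rot: [0.172, 3.132, -0.004]
ft_force: [0.8, 1.0, 0.5]
finger_gap: 0.6
gripper_force: 0.0
```

```bash
python3 look.py w6.png; python3 onbed.py;  python3 - <<'E'
from h import *
D=np.load('w.npz');W=D['W'];p=D['p'];v=p.max(-1)
m=(v<70)&(W[...,2]>225)&(W[...,2]<320)&(W[...,0]>400)&(W[...,0]<560)&(abs(W[...,1]+314)<30)
P=W[m];print(len(P),np.percentile(P,[2,50,98],0).round(1) if len(P) else "")
c=camera_params("wrist");f=f_of(c);q=np.array([604.9,-198.2,61,1]);pc=np.linalg.inv(D['T'])@q;u=c['cx']+f*pc[0]/-pc[2];vv=c['cy']-f*pc[1]/-pc[2];print(u,vv)
# max z near pin
o=np.array([604.9,-198.2]);L=W[...,:2]-o;m=(np.hypot(L[...,0]+1,L[...,1])<6)&(W[...,2]<75);print("pin z pct",np.percentile(W[m][:,2],[5,50,95]),m.sum())
E
```

```text
[ 472.9 -314.4  323.7] yaw 173.71 gap 0.1616539983693163 q [ 0.83  0.27 -0.42  1.57  0.12  1.32  1.86] t 18.2167
 bed [ 563.2 -193.9] [ 90.8 163.6] 84.03726196289062
[[477.1000061035156, -230.5], [639.7999877929688, -247.5], [649.2000122070312, -157.1999969482422], [486.5, -140.1999969482422]]
3380 press-frame rect ((-54.954673767089844, -0.6571979522705078), (50.618370056152344, 139.27427673339844), 89.70274353027344) z 61.02439
plain end x -123.86575 (want -125)
1815 [[ 443.2 -325.3  282. ]
 [ 457.3 -313.5  294.4]
 [ 480.3 -302.9  302.2]]
347.36181593606756 239.06777122614983
pin z pct [59.26825817 61.1955611  62.4588616 ] 53
```

>>> {"method": "send_rows", "body": {
  "plan": [
    [[0, 0, 0], [5.8, 18.3, 0], 30],
    [[0, 0, 0], [5.8, 18.3, 0], 70],
    [[0, 0, 0], [5.8, 18.3, 0], 70],
    [[0, 0, 0], [5.8, 18.3, 0], 70],
    [[0, 0, 0], [5.8, 18.3, 0], 70],
    [[0, 0, 0], [5.8, 18.3, 0], 70],
    [[0, 0, 0], [5.8, 18.3, 0], 70],
    [[0, 0, 0], [0, 0, 24], 70],
    [[0, 0, 0], [0, 0, 24], 70],
    [[0, 0, 0], [0, 0, 24], 70],
    [[0, 0, 0], [0, 0, 24], 70],
    [[0, 0, 0], [0, 0, 24], 70],
    [[0, 0, 0], [0, 0, 24], 70],
    [[0, 0, 0], [0, 0, 24], 70],
    [[0, 0, 0], [-10, 0, 10], 70],
    [[0, 0, 0], [-20, 0, 20], 70],
    [[0, 0, 0], [-20, 0, 20], 70],
    [[0, 0, 0], [-20, 0, 20], 70],
    [[0, 0, 0], [-10, 0, 20], 70],
    [[0, 0, 0], [0, 0, 0], 70]
  ]
}}

```text
t: 19.88
position: [524.3, -189.7, 60.2]
tcp_rot: [-0.171, -3.133, -0.005]
ft_force: [0.7, 0.2, -0.2]
finger_gap: 69.8
gripper_force: 0.0
```

```bash
python3 -c "
from h import *
to(526.1,-190.6,53.5);print(yaw())"
```

```text
tool shift [-2.  -0.8  6.7]
173.75718625245855
```

>>> {"method": "send_rows", "body": {
  "plan": [
    [[0, 0, 0], [-2, -0.8, 4], 70],
    [[0, 0, 0], [0, 0, 2.7], 70],
    [[0, 0, 0], [0, 0, 0], 45],
    [[0, 0, 0], [0, 0, 0], 45],
    [[0, 0, 0], [0, 0, 0], 45],
    [[0, 0, 0], [0, 0, 0], 45],
    [[0, 0, 0], [0, 0, 0], 45],
    [[0, 0, 0], [0, 0, -3], 45],
    [[0, 0, 0], [0, 0, -2], 45],
    [[0, 0, 0], [8, 0, 0], 45],
    [[0, 0, 0], [14, 0, 0], 45],
    [[0, 0, 0], [14, 0, 0], 45],
    [[0, 0, 0], [14, 0, 0], 45],
    [[0, 0, 0], [14, 0, 0], 45],
    [[0, 0, 0], [14, 0, 0], 45],
    [[0, 0, 0], [14, 0, 0], 45],
    [[0, 0, 0], [8, 0, -10], 45],
    [[0, 0, 0], [0, 0, -20], 45],
    [[0, 0, 0], [0, 0, -20], 45]
  ],
  "grip_force": 55
}}

```text
t: 21.47
position: [424.8, -180.9, 112.5]
tcp_rot: [-0.173, -3.133, -0.001]
ft_force: [0.4, -0.9, -4.6]
finger_gap: 47.1
gripper_force: 55.0
```

```bash
python3 look.py; python3 held.py; python3 - <<'E'
from h import *
D=np.load("w1.npz");W=D["W"];p=D["p"];hsv=cv2.cvtColor(p,cv2.COLOR_RGB2HSV);h,s,v=[hsv[...,i].astype(int) for i in range(3)]
red=(s>140)&((h<8)|(h>172));X,Y,Z=W[...,0],W[...,1],W[...,2]
m=red&(Y>10)&(Y<295)&(X>590)&(X<660)
a=m&(Z>19)&(Z<27);k=np.polyfit(Y[a],X[a],1)
for _ in range(4):
    rs=X-np.polyval(k,Y);b=a&(abs(rs)<6);k=np.polyfit(Y[b],X[b],1)
print("lip top",b.sum(),k.round(4),"x@153.5",np.polyval(k,153.5).round(1),"spread",(X-np.polyval(k,Y))[b].std(),np.median(Z[b]))
a=m&(Z>2)&(Z<9);rs=X-np.polyval(k,Y);print("foot leg rel lip top: pct",np.percentile(rs[a],[1,10,50,90,99]).round(1),np.median(Z[a]))
m=red&(X>590)&(X<720)&(Z>2);print("red y range at ends",np.percentile(Y[m],[.5,99.5]))
E
```

```text
[ 427.6 -181.6  116.4] yaw 173.69 gap 46.96482287878274 q [ 0.71  0.31 -0.49  2.07  0.2   0.8   1.56] t 21.5167
 bed [ 559.5 -193.6] [90.1 42.6] 84.00516510009766
[[533.7000122070312, -236.1999969482422], [576.0, -240.6999969482422], [585.4000244140625, -151.0], [543.0999755859375, -146.60000610351562]]
6450
plain end x 48.7 z plane [-0.075  1.627]
15 -23.7 25.8
34 -24.0 25.9
lip top 409 [-6.800000e-02  6.192755e+02] x@153.5 608.8 spread 1.4416285804997935 22.470251973541735
foot leg rel lip top: pct [-1.7 12.5 21.4 30.5 32.6] 5.0992951901783385
red y range at ends [-22.92844085 331.95024056]
```

```bash
python3 look.py w7.png; python3 -c "
from h import *
D=np.load('w.npz');W=D['W'];M=T_tool();L=(W-M[:3,3])@M[:3,:3]
for u,v in [(258,170),(258,200),(258,260),(225,200),(290,200),(258,350)]: print(u,v,L[v,u].round(1),W[v,u].round(1))
print(r.observe()['ft_force'],r.observe()['wrist_torque'])"
```

```text
[ 428.2 -181.9  115. ] yaw 173.66 gap 46.857490180459 q [ 0.71  0.32 -0.49  2.07  0.21  0.8   1.56] t 21.5667
 bed [ 549.9 -192.6] [90.1 79.7] 83.96347045898438
[[505.6000061035156, -233.1999969482422], [584.7999877929688, -241.60000610351562], [594.2999877929688, -152.0], [515.0, -143.60000610351562]]
258 170 [42.8  1.2 -6.3] [ 385.8 -175.9  121.1]
258 200 [26.5  1.2 -4.7] [ 402.  -177.7  119.6]
258 260 [-8.9  1.2 -3.1] [ 437.2 -181.6  118.1]
225 200 [ 26.9 -15.8  -5.7] [ 399.7 -194.6  120.6]
290 200 [26.9 17.8 -6. ] [ 403.4 -161.2  120.8]
258 350 [-73.    1.2   0.7] [ 500.9 -188.7  114.5]
[ 0.17147878 -0.91275406 -3.79520619] [ 0.06308232 -0.20150811 -0.00578018]
```

View pics/w7.png

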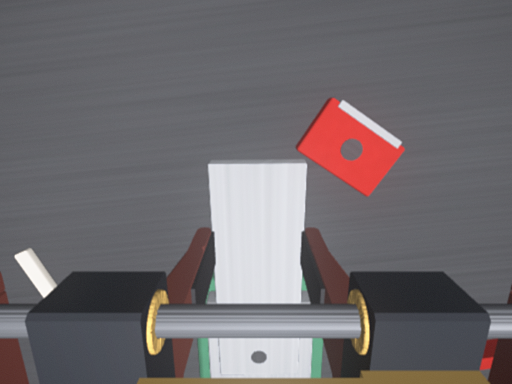

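>>> {"method": "send_rows", "body": {
  "plan": [
    [[0, 0, 0], [0.5, 8, 0], 45],
    [[0, 0, 0], [0.5, 18, 0], 45],
    [[0, 0, 0], [0.6, 20, 0], 45],
    [[0, 0, 0], [0.6, 20, 0], 45],
    [[0, 0, 0], [0.6, 20, 0], 45],
    [[0, 0, 0], [0.6, 20, 0], 45],
    [[0, 0, 0], [0.6, 20, 0], 45],
    [[0, 0, 0], [0.6, 20, 0], 45],
    [[0, 0, 0], [0.6, 20, 0], 45],
    [[0, 0, 0], [0.6, 20, 0], 45],
    [[0, 0, 0], [0.6, 20, 0], 45],
    [[0, 0, 0], [0.6, 20, 0], 45],
    [[0, 0, 0], [0.6, 20, 0], 45],
    [[0, 0, 0], [0.6, 20, 0], 45],
    [[0, 0, 0], [0.6, 20, 0], 45],
    [[0, 0, 0], [0.6, 20, 0], 45],
    [[0, 0, 0], [0.6, 18, 0], 45],
    [[0, 0, -5], [0, 0, 0], 45],
    [[0, 0, -5], [0, 0, 0], 45],
    [[0, 0, 0], [0, 0, 0], 45]
  ]
}}

```text
t: 23.23
position: [451.3, 142.5, 111.2]
tcp_rot: [0.11, -3.137, 0.0]
ft_force: [-0.7, -0.3, -5.0]
finger_gap: 47.0
gripper_force: 55.0
```

```bash
python3 look.py;  python3 -c "
from h import *
D=np.load('w.npz');W=D['W'];M=T_tool();L=(W-M[:3,3])@M[:3,:3]
for u,v in [(258,170),(258,200),(258,260),(258,350)]: print(u,v,L[v,u].round(1),W[v,u].round(1))"
```

```text
[451.5 142.1 111.3] yaw -176.34 gap 46.901350333755666 q [ 0.13  0.37 -0.64  2.04  0.3   0.83  0.94] t 23.2833
 plate [467.  276.1] [ 50.7 102.5] 88.4 z 11.1 6190
258 170 [42.3  1.  -5.1] [409.2 140.4 116.6]
258 200 [26.3  1.1 -4.2] [425.2 141.5 115.6]
258 260 [-10.1   1.3  -0.3] [461.6 144.  111.6]
258 350 [-74.7   1.6   3.3] [525.9 148.4 107.8]
```

>>> {"method": "send_rows", "body": {
  "plan": [
    [[0, 0, 0], [0, 0, 10], 45],
    [[0, 0, 0], [0, 0, 16], 45],
    [[0, 0, 0], [0, 0, 16], 45],
    [[0, 0, 0], [0, 0, 16], 45],
    [[0, 0, 0], [0, 0, 16], 45],
    [[0, 0, 0], [0, 0, 12], 45],
    [[0, 0, 0], [0, 0, 8], 45],
    [[0, 0, 0], [0, 0, 2], 45],
    [[0, 0, 0], [0, 0, 2], 45],
    [[0, 0, 0], [0, 0, 0], 45],
    [[0, 0, 0], [0, 0, 0], 75],
    [[0, 0, 0], [0, 0, 0], 75],
    [[0, 0, 0], [0, 0, 0], 75],
    [[0, 0, 0], [0, 0, -30], 75],
    [[0, 0, 0], [0, 0, -30], 75],
    [[0, 0, 0], [0, 0, -30], 75],
    [[0, 0, 0], [0, 0, -30], 75],
    [[0, 0, 0], [0, 0, 0], 75]
  ]
}}

```text
t: 24.78
position: [456.1, 143.4, 140.6]
tcp_rot: [-0.101, 3.131, 0.003]
ft_force: [0.5, 1.1, 0.9]
finger_gap: 74.8
gripper_force: 0.0
```

```bash
python3 look.py; python3 - <<'E'
from h import *
D=np.load('w.npz');W=D['W'];p=D['p'];hsv=cv2.cvtColor(p,cv2.COLOR_RGB2HSV);h,s,v=[hsv[...,i].astype(int) for i in range(3)]
red=(s>140)&((h<8)|(h>172));X,Y,Z=W[...,0],W[...,1],W[...,2]
m=red&(X>590)&(X<660)&(Y>10)&(Y<295)&(Z>19)&(Z<27);print(m.sum())
if m.sum()>30:
    k=np.polyfit(Y[m],X[m],1)
    for _ in range(4):
        b=m&(abs(X-np.polyval(k,Y))<5);k=np.polyfit(Y[b],X[b],1)
    print("lip",k.round(4),"x@153.5",np.polyval(k,153.5).round(1),Y[b].min(),Y[b].max())
E
```

```text
[455.3 142.7 138.3] yaw -176.34 gap 75.21316942828143 q [ 0.15  0.33 -0.67  2.01  0.27  0.88  0.97] t 24.8333
 plate [476.6 144.1] [140.4  50. ] 4.0 z 11.0 7221
 plate [485.4 275.6] [ 50.7 139.3] 88.1 z 11.0 6197
0
```

```bash
python3 -c "
from h import *
to(476.6,144.1,3.9)"
```

```text
tool shift [-20.4  -0.  134.6]
```

>>> {"method": "send_rows", "body": {
  "plan": [
    [[0, 0, -0.3], [-10, 0, 15], 75],
    [[0, 0, 0], [-10, 0, 25], 75],
    [[0, 0, 0], [0, 0, 25], 75],
    [[0, 0, 0], [0, 0, 25], 75],
    [[0, 0, 0], [0, 0, 22], 75],
    [[0, 0, 0], [0, 0, 14], 75],
    [[0, 0, 0], [0, 0, 7], 75],
    [[0, 0, 0], [0, 0, 1.5], 75],
    [[0, 0, 0], [0, 0, 0], 75],
    [[0, 0, 0], [0, 0, 0], 45],
    [[0, 0, 0], [0, 0, 0], 45],
    [[0, 0, 0], [0, 0, 0], 45],
    [[0, 0, 0], [0, 0, 0], 45],
    [[0, 0, 0], [0, 0, 0], 45],
    [[0, 0, 0], [0, 0, 0], 45],
    [[0, 0, 0], [0, 0, 0], 45]
  ],
  "grip_force": 58
}}

```text
t: 26.17
position: [473.2, 143.3, 0.5]
tcp_rot: [-0.109, 3.139, 0.0]
ft_force: [0.1, 0.4, 0.8]
finger_gap: 49.3
gripper_force: 58.0
```

>>> {"method": "send_rows", "body": {
  "plan": [
    [[0, 0, 0], [0, 0, -10], 45],
    [[0, 0, 0], [0, 0, -20], 45],
    [[0, 0, 0], [0, 0, -25], 45],
    [[0, 0, 0], [0, 0, -25], 45],
    [[0, 0, 0], [0, 0, -25], 45],
    [[0, 0, 0], [0, 0, -20], 45],
    [[0, -6, 0], [0, 0, 0], 45],
    [[0, -6, 0], [0, 0, 0], 45],
    [[0, -6, 0], [0, 0, 0], 45],
    [[0, -6, 0], [0, 0, 0], 45],
    [[0, -6, 0], [0, 0, 0], 45],
    [[0, -6, 0], [0, 0, 0], 45],
    [[0, -1, 0], [0, 0, 0], 45],
    [[0, 0, 0], [0, 0, 0], 45],
    [[0, 0, 0], [0, 0, 0], 45]
  ]
}}

```text
t: 27.42
position: [476.9, 135.9, 124.9]
tcp_rot: [-0.083, 2.636, -0.011]
ft_force: [-0.5, -0.3, -5.4]
finger_gap: 49.5
gripper_force: 58.0
```

```bash
python3 look.py w8.png; python3 held.py; python3 - <<'E'
from h import *
print(T_tool().round(3)); to(679.6,92.8,103)
D=np.load('w.npz');W=D['W'];M=T_tool();L=(W-M[:3,3])@M[:3,:3]
m=(abs(L[...,1])<20)&(abs(L[...,2]+6)<4)&(L[...,0]>15)&(L[...,0]<80);print(m.sum(),np.percentile(L[m][:,0],[1,99.5]),np.median(L[m][:,2]))
p=D['p'];hsv=cv2.cvtColor(p,cv2.COLOR_RGB2HSV);h,s,v=[hsv[...,i].astype(int) for i in range(3)]
red=(s>140)&((h<8)|(h>172));X,Y,Z=W[...,0],W[...,1],W[...,2]
m=red&(X>580)&(X<660)&(Y>10)&(Y<295)&(Z>17)&(Z<28);print("lip n",m.sum())
if m.sum()>30:
    k=np.polyfit(Y[m],X[m],1)
    for _ in range(4):
        b=m&(abs(X-np.polyval(k,Y))<5);k=np.polyfit(Y[b],X[b],1)
    print("lip",k.round(4),"x@153.5",np.polyval(k,153.5).round(1),Y[b].min(),Y[b].max(),np.median(Z[b]))
E
```

```text
[477.4 136.  125.1] yaw -176.08 gap 49.15654787014803 q [-0.18  0.16 -0.41  2.38  1.11  0.36  0.05] t 27.4667
 plate [485.6 276. ] [ 51.5 140.4] 88.3 z 10.9 8967
17844
plain end x 66.6 z plane [-1.000e-03 -9.801e+00]
15 -24.9 25.1
34 -24.7 25.2
[[-8.73000e-01 -5.60000e-02  4.84000e-01  4.77440e+02]
 [-6.00000e-02  9.98000e-01  8.00000e-03  1.35957e+02]
 [-4.83000e-01 -2.20000e-02 -8.75000e-01  1.25110e+02]
 [ 0.00000e+00  0.00000e+00  0.00000e+00  1.00000e+00]]
 tool shift [-163.3  -53.9  116.8]
5199 [15.59413451 66.75945   ] -9.509182483194351
lip n 885
lip [-6.770000e-02  6.185039e+02] x@153.5 608.1 10.019173893628306 294.94022946392056 21.501169151521026
```

View pics/w8.png

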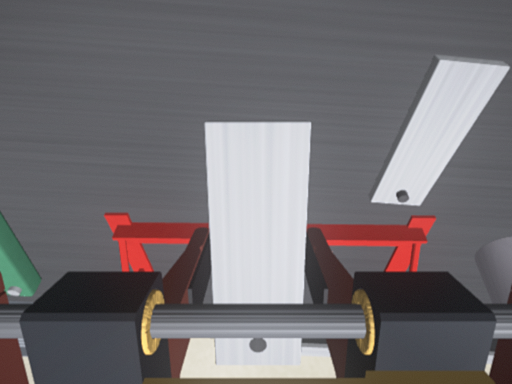

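>>> {"method": "send_rows", "body": {
  "plan": [
    [[0, 0, 0], [-7, -2, 5], 45],
    [[0, 0, 0], [-14, -4.7, 10], 45],
    [[0, 0, 0], [-14, -4.7, 10], 45],
    [[0, 0, 0], [-14, -4.7, 10], 45],
    [[0, 0, 0], [-14, -4.7, 10], 45],
    [[0, 0, 0], [-14, -4.7, 10], 45],
    [[0, 0, 0], [-14, -4.7, 10], 45],
    [[0, 0, 0], [-14, -4.7, 10], 45],
    [[0, 0, 0], [-14, -4.7, 10], 45],
    [[0, 0, 0], [-14, -4.7, 10], 45],
    [[0, 0, 0], [-14, -4.7, 10], 45],
    [[0, 0, 0], [-14, -4.7, 10], 45],
    [[0, -4, 0], [0, 0, 0], 45],
    [[0, -4, 0], [0, 0, 0], 45],
    [[0, 0, 0], [0, 0, 0], 45],
    [[0, 0, 0], [0, 0, 0], 45]
  ]
}}

```text
t: 28.8
position: [681.6, 88.7, 103.4]
tcp_rot: [-0.076, 2.555, -0.025]
ft_force: [-0.4, 0.1, -4.4]
finger_gap: 49.4
gripper_force: 58.0
```

```bash
cat > rackgo.py <<'E'
from h import *
import sys
yr,foot_x,foot_z,tiltx=[float(a) for a in sys.argv[1:5]]  # tool x of plain end
a=np.radians(3.8);xr=np.array([np.cos(a),np.sin(a),0]);yv=np.array([-np.sin(a),np.cos(a),0]);o=np.array([610.4,153.5,0])
th=np.radians(37)
G=np.stack([-np.cos(th)*xr-np.sin(th)*np.array([0,0,1]),yv,np.sin(th)*xr-np.cos(th)*np.array([0,0,1])],1)
M=T_tool()
print("turn needed (tool axes,deg)",np.degrees(R.from_matrix(M[:3,:3].T@G).as_rotvec()).round(2))
foot=o+foot_x*xr+yr*yv+[0,0,foot_z]
cur=M[:3,3]+M[:3,:3]@[tiltx,0,0.5]
d=cur-o;print("foot now in rack",(d@xr).round(1),(d@yv).round(1),d[2].round(1),"TCP",M[:3,3].round(1))
tcp=foot-G@np.array([tiltx,0,0.5]);print("tcp target",tcp.round(1),"shift if turned",(G.T@(tcp-M[:3,3])).round(1),"q",r.observe()["qpos"].round(2))
E
python3 rackgo.py -65 12 55 66.7
```

```text
turn needed (tool axes,deg) [-2.17 -3.51  0.31]
foot now in rack 11.4 -69.7 66.1 TCP [681.6  88.7 103.4]
tcp target [679.5  92.9  95.5] shift if turned [6.1 4.4 5.2] q [-0.11  0.44 -0.21  2.07  1.32  0.25  0.11]
```

>>> {"method": "send_rows", "body": {
  "plan": [
    [[-1, -1.5, 0], [0, 0, 0], 45],
    [[-1.1, -1, 0.3], [0, 0, 0], 45],
    [[0, -1, 0], [0, 0, 0], 45],
    [[0, 0, 0], [3, 2, 2.5], 45],
    [[0, 0, 0], [3, 2.4, 2.7], 45],
    [[0, 0, 0], [0, 0, 0], 45],
    [[0, 0, 0], [0, 0, 0], 45]
  ]
}}

```text
t: 29.38
position: [680.3, 93.3, 96.5]
tcp_rot: [-0.08, 2.494, 0.026]
ft_force: [0.9, 0.5, -5.9]
finger_gap: 49.5
gripper_force: 58.0
```

```bash
python3 look.py; python3 held.py; python3 rackgo.py -65 12 7 66.7
```

```text
[680.5  93.1  96.8] yaw -176.34 gap 49.55860416084144 q [-0.05  0.46 -0.27  2.12  1.87  0.25 -0.42] t 29.4333
17775
plain end x 66.3 z plane [-2.000e-03 -9.277e+00]
15 -24.5 25.2
34 -24.4 25.4
turn needed (tool axes,deg) [-0.12  0.04 -0.11]
foot now in rack 13.0 -64.7 56.2 TCP [680.5  93.1  96.8]
tcp target [679.5  92.9  47.5] shift if turned [30.4 -0.1 38.7] q [-0.05  0.46 -0.27  2.12  1.87  0.25 -0.42]
```

>>> {"method": "send_rows", "body": {
  "plan": [
    [[0, 0, 0], [4, 0, 5.1], 45],
    [[0, 0, 0], [4, 0, 5.1], 45],
    [[0, 0, 0], [4, 0, 5.1], 45],
    [[0, 0, 0], [4, 0, 5.1], 45],
    [[0, 0, 0], [4, 0, 5.1], 45],
    [[0, 0, 0], [4, 0, 5.1], 45],
    [[0, 0, 0], [3, 0, 4], 45],
    [[0, 0, 0], [2, 0, 2.6], 45],
    [[0, 0, 0], [0, 0, 0], 45],
    [[0, 0, 0], [0, 0, 0], 45]
  ]
}}

```text
t: 30.27
position: [679.3, 93.2, 49.4]
tcp_rot: [-0.08, 2.494, 0.026]
ft_force: [1.3, -0.1, -5.5]
finger_gap: 49.3
gripper_force: 58.0
```

```bash
python3 look.py w9.png; python3 held.py; python3 rackgo.py -65 12 4 66.7
```

```text
[679.4  93.3  49.6] yaw -176.31 gap 49.342002497220555 q [ 0.06  0.57 -0.41  2.14  2.1   0.36 -0.61] t 30.3167
17664
plain end x 65.9 z plane [-2.000e-03 -9.207e+00]
15 -24.9 25.1
34 -24.7 25.2
turn needed (tool axes,deg) [-0.11  0.06 -0.09]
foot now in rack 11.9 -64.5 9.0 TCP [679.4  93.3  49.6]
tcp target [679.5  92.9  44.5] shift if turned [ 3.  -0.4  4.1] q [ 0.06  0.57 -0.41  2.14  2.1   0.36 -0.61]
```

View pics/w9.png

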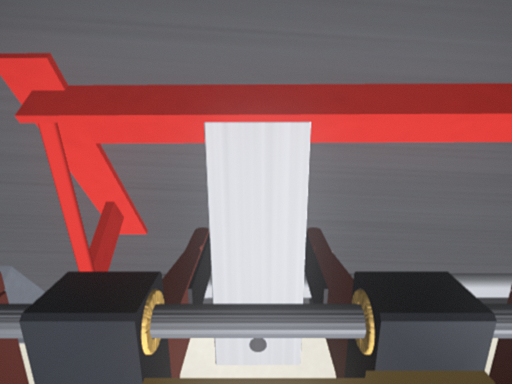

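>>> {"method": "send_rows", "body": {
  "plan": [
    [[0, 0, 0], [1, 0, 1.4], 45],
    [[0, 0, 0], [1, 0, 1.4], 45],
    [[0, 0, 0], [0, 0, 0], 45],
    [[0, 0, 0], [0, 0, 0], 45]
  ]
}}

```text
t: 30.65
position: [679.7, 93.5, 46.6]
tcp_rot: [-0.08, 2.493, 0.026]
ft_force: [-1.8, -0.2, -1.7]
finger_gap: 49.5
gripper_force: 58.0
```

>>> {"method": "send_rows", "body": {
  "plan": [
    [[0, 0, 0], [1, 0, 1.4], 45],
    [[0, 0, 0], [0, 0, 0], 45],
    [[0, 0, 0], [0, 0, 0], 45]
  ]
}}

```text
t: 30.9
position: [679.9, 93.5, 46.1]
tcp_rot: [-0.08, 2.491, 0.026]
ft_force: [-10.7, -1.6, 12.9]
finger_gap: 49.5
gripper_force: 58.0
```

>>> {"method": "send_rows", "body": {
  "plan": [
    [[0, 0, 0], [-0.5, 0, -1], 45],
    [[0, 0, 0], [0, 0, 0], 55],
    [[0, 0, 0], [0, 0, 0], 65],
    [[0, 0, 0], [0, 0, 0], 75],
    [[0, 0, 0], [0, 0, 0], 75],
    [[0, 0, 0], [0, 0, 0], 75],
    [[0, 0, 0], [0, 0, -8], 75],
    [[0, 0, 0], [0, 0, -15], 75],
    [[0, 0, 0], [0, 0, -20], 75],
    [[0, 0, 0], [0, 0, -25], 75],
    [[0, 0, 0], [0, 0, -25], 75],
    [[0, 0, 0], [0, 0, -25], 75],
    [[0, 0, 0], [0, 0, -25], 75],
    [[0, 0, 0], [0, 0, 0], 75]
  ]
}}

```text
t: 32.07
position: [594.7, 88.2, 159.3]
tcp_rot: [-0.078, 2.491, 0.027]
ft_force: [-0.0, 0.0, 0.8]
finger_gap: 75.1
gripper_force: 0.0
```

```bash
cat > racked.py <<'E'
from h import *
D=np.load('w.npz');W=D['W'];p=D['p'];hsv=cv2.cvtColor(p,cv2.COLOR_RGB2HSV)
a=np.radians(3.8);xr=np.array([np.cos(a),np.sin(a),0]);yv=np.array([-np.sin(a),np.cos(a),0]);o=np.array([610.4,153.5,0])
L=np.stack([(W-o)@xr,(W-o)@yv,W[...,2]],-1)
m=(hsv[...,1]<40)&(hsv[...,2]>130)&(L[...,0]>-5)&(L[...,0]<140)&(abs(L[...,1])<130)&(L[...,2]>10)&(L[...,2]<120)
n,l,st,_=cv2.connectedComponentsWithStats(m.astype(np.uint8))
for i in range(1,n):
    if st[i,4]<800: continue
    P=L[l==i];ok=np.ones(len(P),bool)
    for _ in range(5):
        k=np.linalg.lstsq(np.c_[P[ok][:,:2],np.ones(ok.sum())],P[ok][:,2],rcond=None)[0];res=P[:,2]-np.c_[P[:,:2],np.ones(len(P))]@k;ok=abs(res)<2.5
    Q=P[ok];print("plate n",len(Q),"tilt",np.degrees(np.arctan(np.hypot(*k[:2]))).round(1),"dz/dx,dy",k[:2].round(3),"x",np.percentile(Q[:,0],[.5,99.5]).round(1),"y",np.percentile(Q[:,1],[.5,99.5]).round(1),"z",np.percentile(Q[:,2],[.5,99.5]).round(1))
E
python3 look.py w10.png; python3 racked.py
```

```text
[595.7  88.3 158.3] yaw -176.32 gap 75.20568415870339 q [-0.13  0.22 -0.21  2.28  1.51  0.2  -0.13] t 32.1167
 plate [544.2 256.2] [43.4 23.3] 35.9 z 11.0 1118
plate n 7357 tilt 37.9 dz/dx,dy [ 0.776 -0.071] x [  9.3 116.2] y [-88.8 126.2] z [14.3 97.8]
```

View pics/w10.png

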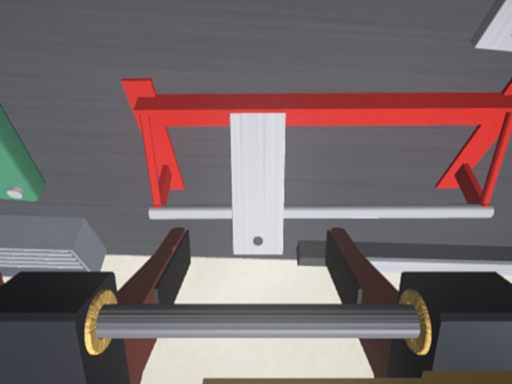

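>>> {"method": "send_rows", "body": {
  "plan": [
    [[0, 0, 0], [0, 0, -25], 87],
    [[0, 0, 0], [0, 0, -30], 87],
    [[0, 0, 0], [0, 0, -30], 87],
    [[0, 4, 0], [0, 0, 0], 87],
    [[0, 4, 0], [0, 0, 0], 87],
    [[0, 4, 0], [0, 0, 0], 87],
    [[0, 4, 0], [0, 0, 0], 87],
    [[0, 4, 0], [0, 0, 0], 87],
    [[0, 4, 0], [0, 0, 0], 87],
    [[0, 4, 0], [0, 0, 0], 87],
    [[0, 4, 0], [0, 0, 0], 87],
    [[0, 4, 0], [0, 0, 0], 87],
    [[0, 0, 0], [0, 0, 0], 87],
    [[0, 0, 0], [0, 0, 0], 87]
  ]
}}

```text
t: 33.28
position: [563.4, 79.5, 203.4]
tcp_rot: [-0.079, 3.067, -0.018]
ft_force: [-0.2, 0.1, 0.1]
finger_gap: 87.2
gripper_force: 0.0
```

```bash
python3 look.py; cat > level.py <<'E'
from h import *
import sys
M=T_tool()[:3,:3];y=np.radians(float(sys.argv[1]))
G=np.array([[np.cos(y),np.sin(y),0],[np.sin(y),-np.cos(y),0],[0,0,-1]])
print("turn to level, yaw",sys.argv[1],np.degrees(R.from_matrix(M.T@G).as_rotvec()).round(2))
E
python3 level.py 180; python3 -c "
from h import *
to(420,260,230)"
```

```text
[562.6  79.8 203.6] yaw -176.96 gap 86.93568570573453 q [ 0.1   0.32 -0.43  1.8   0.2   0.98  1.21] t 33.3333
 plate [485.9 275.8] [ 51.5 139.9] 88.1 z 11.1 6849
 bed [ 580.6 -168.1] [ 40.6 135.6] 82.06310272216797
[[510.6000061035156, -178.89999389648438], [644.9000244140625, -197.60000610351562], [650.5, -157.39999389648438], [516.2999877929688, -138.6999969482422]]
turn to level, yaw 180 [-0.67  4.26  3.01]
 tool shift [130.6 187.  -38.7]
```

>>> {"method": "send_rows", "body": {
  "plan": [
    [[-0.3, 2.1, 2.5], [0, 0, 0], 87],
    [[-0.4, 2.1, 2.4], [0, 0, 0], 87],
    [[0, 0, 0], [10.8, 19.3, 0], 87],
    [[0, 0, 0], [10.8, 19.3, 0], 87],
    [[0, 0, 0], [10.8, 19.3, 0], 87],
    [[0, 0, 0], [10.8, 19.3, 0], 87],
    [[0, 0, 0], [10.8, 19.3, 0], 87],
    [[0, 0, 0], [10.8, 19.3, 0], 87],
    [[0, 0, 0], [10.8, 19.3, 0], 87],
    [[0, 0, 0], [10.8, 19.3, 0], 87],
    [[0, 0, 0], [10.8, 19.3, 0], 87],
    [[0, 0, 0], [10.8, 19.3, 0], 87],
    [[0, 0, 0], [0, 0, 20], 87],
    [[0, 0, 0], [0, 0, 20], 87],
    [[0, 0, 0], [0, 0, 20], 87],
    [[0, 0, 0], [0, 0, 0], 87],
    [[0, 0, 0], [0, 0, 0], 87]
  ]
}}

```text
t: 34.75
position: [460.0, 276.4, 145.1]
tcp_rot: [0.05, 3.141, 0.003]
ft_force: [0.2, 0.4, 0.7]
finger_gap: 86.9
gripper_force: 0.0
```

```bash
python3 look.py; python3 level.py 178.1; python3 -c "
from h import *
to(460.9,276.6,2.5)"
```

```text
[460.7 277.  146.1] yaw 178.18 gap 86.89947328614046 q [-0.24  0.39 -0.49  1.87  0.22  0.93  0.7 ] t 34.8
 plate [485.8 275.8] [ 50.1 140.6] 88.2 z 11.0 6910
turn to level, yaw 178.1 [0.19 0.1  0.08]
 tool shift [ 1.000e-01 -9.000e-01  1.436e+02]
```

>>> {"method": "send_rows", "body": {
  "plan": [
    [[0.2, 0.1, 0], [0, 0, 20], 87],
    [[0, 0, 0], [0, 0, 25], 87],
    [[0, 0, 0], [0, 0, 25], 87],
    [[0, 0, 0], [0, 0, 25], 87],
    [[0, 0, 0], [0, 0, 22], 87],
    [[0, 0, 0], [0, 0, 14], 87],
    [[0, 0, 0], [0, 0, 8], 87],
    [[0, 0, 0], [0, 0, 3.5], 87],
    [[0, 0, 0], [0, 0, 0], 87],
    [[0, 0, 0], [0, 0, 0], 45],
    [[0, 0, 0], [0, 0, 0], 45],
    [[0, 0, 0], [0, 0, 0], 45],
    [[0, 0, 0], [0, 0, 0], 45],
    [[0, 0, 0], [0, 0, 0], 45],
    [[0, 0, 0], [0, 0, 0], 45],
    [[0, 0, 0], [0, 0, 0], 45]
  ],
  "grip_force": 58
}}

```text
t: 36.13
position: [460.9, 276.8, 3.3]
tcp_rot: [-0.051, -3.14, 0.001]
ft_force: [-0.5, -1.8, 4.2]
finger_gap: 49.2
gripper_force: 58.0
```

>>> {"method": "send_rows", "body": {
  "plan": [
    [[0, 0, 0], [0, 0, -10], 45],
    [[0, 0, 0], [0, 0, -22], 45],
    [[0, 0, 0], [0, 0, -22], 45],
    [[0, 0, 0], [0, 0, -22], 45],
    [[0, 0, 0], [-0.6, -10, 0], 45],
    [[0, 0, 0], [-0.7, -20, 0], 45],
    [[0, 0, 0], [-0.7, -25, 0], 45],
    [[0, 0, 0], [-0.7, -25, 0], 45],
    [[0, 0, 0], [-0.7, -25, 0], 45],
    [[0, 0, 0], [-0.7, -25, 0], 45],
    [[0, 0, 0], [-0.7, -25, 0], 45],
    [[0, 0, 0], [-0.7, -25, 0], 45],
    [[0, 0, 0], [-0.7, -25, 0], 45],
    [[0, 0, 0], [-0.7, -25, 0], 45],
    [[0, 0, 0], [-0.7, -25, 0], 45],
    [[0, 0, 0], [-0.7, -25, 0], 45],
    [[0, 0, 0], [-0.7, -25, 0], 45],
    [[0, 0, 0], [-0.7, -25, 0], 45],
    [[0, 0, 0], [-0.7, -25, 0], 45],
    [[0, 0, 0], [-0.7, -25, 0], 45]
  ]
}}

```text
t: 37.8
position: [458.3, -104.6, 78.1]
tcp_rot: [-0.05, -3.138, -0.001]
ft_force: [-0.1, 0.5, -3.9]
finger_gap: 49.6
gripper_force: 58.0
```

>>> {"method": "send_rows", "body": {
  "plan": [
    [[0, 0, 0], [-0.7, -25, 0], 45],
    [[0, 0, 0], [-0.7, -25, 0], 45],
    [[0, 0, 0], [-0.7, -20, 0], 45],
    [[0, 0, 0], [-0.7, -10, 0], 45],
    [[0, 0, 2.2], [0, 0, 0], 45],
    [[0, 0, 2.2], [0, 0, 0], 45],
    [[0, 0, 0], [0, 0, 0], 45],
    [[0, 0, 0], [0, 0, 0], 45]
  ]
}}

```text
t: 38.47
position: [459.5, -182.3, 78.4]
tcp_rot: [-0.168, -3.135, -0.001]
ft_force: [-0.4, 0.6, -3.8]
finger_gap: 49.3
gripper_force: 58.0
```

```bash
python3 look.py; python3 held.py; python3 level.py 173.8; python3 -c "
from h import *
to(526.1,-190.6,57.5)"
```

```text
[ 459.7 -182.3   78.6] yaw 173.9 gap 49.16200362673296 q [ 0.57  0.4  -0.36  2.03  0.2   0.74  1.55] t 38.5167
 bed [ 545.6 -192.1] [89.9 70.4] 84.05728149414062
[[505.8999938964844, -233.1999969482422], [575.9000244140625, -240.39999389648438], [585.2999877929688, -151.0], [515.2999877929688, -143.6999969482422]]
12897
plain end x 45.4 z plane [ 0.026 -8.492]
15 -24.2 25.8
34 -24.2 25.8
turn to level, yaw 173.8 [ 0.03 -0.1   0.1 ]
 tool shift [-67.   -1.2  21. ]
```

>>> {"method": "send_rows", "body": {
  "plan": [
    [[0, 0, 0], [0, -0.5, 8], 45],
    [[0, 0, 0], [0, 0, 8], 45],
    [[0, 0, 0], [0, 0, 5], 45],
    [[0, 0, 0], [-8, 0, 0], 45],
    [[0, 0, 0], [-8, 0, 0], 45],
    [[0, 0, 0], [-8, 0, 0], 45],
    [[0, 0, 0], [-8, 0, 0], 45],
    [[0, 0, 0], [-8, 0, 0], 45],
    [[0, 0, 0], [-8, 0, 0], 45],
    [[0, 0, 0], [-8, 0, 0], 45],
    [[0, 0, 0], [-7, 0, 0], 45],
    [[0, 0, 0], [-4, 0, 0], 45],
    [[0, 0, 0], [0, 0, 0], 45],
    [[0, 0, 0], [0, 0, 0], 45],
    [[0, 0, 0], [0, 0, 0], 45]
  ]
}}

```text
t: 39.77
position: [526.1, -190.7, 57.7]
tcp_rot: [-0.171, -3.135, -0.0]
ft_force: [-0.1, 0.2, -4.3]
finger_gap: 49.3
gripper_force: 58.0
```

```bash
python3 look.py; python3 held.py; python3 -c "
from h import *
to(526.1,-190.1,53.3)"
```

```text
[ 526.1 -190.7   57.8] yaw 173.76 gap 49.18427723982956 q [ 0.51  0.52 -0.33  1.89  0.24  0.77  1.51] t 39.8167
 bed [ 568.7 -194.5] [ 90.1 116.4] 83.85574340820312
[[506.0, -233.10000610351562], [621.7999877929688, -245.60000610351562], [631.4000244140625, -156.0], [515.7000122070312, -143.5]]
12892
plain end x 45.3 z plane [ 0.025 -8.512]
15 -24.0 25.9
34 -24.1 26.0
 tool shift [0.  0.6 4.5]
```

>>> {"method": "send_rows", "body": {
  "plan": [
    [[0, 0, 0], [0, 0.6, 2], 45],
    [[0, 0, 0], [0, 0, 1.5], 45],
    [[0, 0, 0], [0, 0, 1], 45],
    [[0, 0, 0], [0, 0, 0], 45],
    [[0, 0, 0], [0, 0, 0], 70],
    [[0, 0, 0], [0, 0, 0], 70],
    [[0, 0, 0], [0, 0, 0], 70],
    [[0, 0, 0], [0, 0, 0], 70],
    [[0, 0, 0], [0, 0, -10], 70],
    [[0, 0, 0], [10, 0, -20], 70],
    [[0, 0, 0], [20, 0, -20], 70],
    [[0, 0, 0], [20, 0, -20], 70],
    [[0, 0, 0], [20, 0, -20], 70],
    [[0, 0, 0], [10, 0, -10], 70],
    [[0, 0, 0], [0, 0, 0], 70],
    [[0, 0, 0], [0, 0, 0], 70]
  ]
}}

```text
t: 41.15
position: [447.9, -181.9, 154.7]
tcp_rot: [0.171, 3.135, -0.002]
ft_force: [0.3, -0.4, -0.1]
finger_gap: 70.1
gripper_force: 0.0
```

```bash
cat >> onbed.py <<'E'
Z=W[...,2]
m=(Z>65)&(Z<72)&(abs(L[...,1])<15)&(abs(L[...,0])<20)
if m.sum(): print("pin top",m.sum(),L[m].mean(0).round(1),L[m].min(0).round(1),L[m].max(0).round(1))
E
python3 look.py w11.png; python3 onbed.py
```

```text
[ 448.  -181.7  153.8] yaw 173.77 gap 69.72038669692203 q [ 0.61  0.28 -0.39  1.99  0.13  0.9   1.62] t 41.2
 bed [ 563.3 -194.1] [ 90.2 165.5] 84.01008605957031
[[476.29998779296875, -230.3000030517578], [641.0, -247.60000610351562], [650.4000244140625, -157.89999389648438], [485.70001220703125, -140.60000610351562]]
5266 press-frame rect ((-54.47010040283203, 0.2027759552001953), (50.07200241088867, 140.5381317138672), 89.52667236328125) z 60.98092
plain end x -124.22557 (want -125)
pin top 95 [-0.1 -0.3 67.8] [-4.9 -4.8 65.2] [ 5.6  3.9 69.6]
```

>>> {"method": "send_rows", "body": {
  "plan": [
    [[0, 0, 0], [0, 0, -26], 20],
    [[0, 0, 0], [0, 0, -26], 10],
    [[0, 0, 0], [0, 0, -26], 0],
    [[0, 0, 0], [0, 0, -26], 0],
    [[0, 0, 0], [0, 0, -26], 0],
    [[0, 0, 0], [0, 0, -25], 0],
    [[0, 0, 0], [-6.5, -18.4, 0], 0],
    [[0, 0, 0], [-6.5, -18.4, 0], 0],
    [[0, 0, 0], [-6.5, -18.4, 0], 0],
    [[0, 0, 0], [-6.5, -18.4, 0], 0],
    [[0, 0, 0], [-6.5, -18.4, 0], 0],
    [[0, 0, 0], [-6.5, -18.4, 0], 0],
    [[0, 0, 0], [-6.5, -18.4, 0], 0],
    [[0, 0, 0], [0, 0, 0], 0],
    [[0, 0, 0], [0, 0, 0], 0]
  ]
}}

```text
t: 42.45
position: [479.1, -315.0, 306.6]
tcp_rot: [-0.172, -3.134, -0.003]
ft_force: [0.4, -0.2, 0.3]
finger_gap: 0.5
gripper_force: 0.0
```

>>> {"method": "send_rows", "body": {
  "plan": [
    [[0, 0, 0], [0, 0, 7], 0],
    [[0, 0, 0], [1.5, 0, 10], 0],
    [[0, 0, 0], [1.5, 0, 10], 0],
    [[0, 0, 0], [1.5, 0, 10], 0],
    [[0, 0, 0], [1.5, 0, 10], 0],
    [[0, 0, 0], [1.5, 0, 10], 0],
    [[0, 0, 0], [1.5, 0, 10], 0],
    [[0, 0, 0], [1.5, 0, 10], 0],
    [[0, 0, 0], [1.5, 0, 10], 0],
    [[0, 0, 0], [1, 0, 10], 0],
    [[0, 0, 0], [1, 0, 10], 0]
  ]
}}

```text
t: 43.37
position: [464.4, -313.0, 200.4]
tcp_rot: [-0.171, -3.136, -0.0]
ft_force: [-1.4, 0.8, 3.1]
finger_gap: 0.2
gripper_force: 1.7
```

>>> {"method": "send_rows", "body": {
  "plan": [
    [[0, 0, 0], [0, 0, 8], 0],
    [[0, 0, 0], [0, 0, 8], 0],
    [[0, 0, 0], [0, 0, 8], 0],
    [[0, 0, 0], [0, 0, 8], 0],
    [[0, 0, 0], [-1, 0, 6], 0],
    [[0, 0, 0], [-1, 0, 6], 0],
    [[0, 0, 0], [-1, 0, 4], 0],
    [[0, 0, 0], [-1, 0, 4], 0],
    [[0, 0, 0], [0, 0, 4], 0],
    [[0, 0, 0], [0, 0, 3], 0],
    [[0, 0, 0], [0, 0, 0], 0],
    [[0, 0, 0], [0, 0, 0], 0]
  ]
}}

```text
t: 44.37
position: [472.3, -313.8, 144.7]
tcp_rot: [0.169, 3.131, -0.003]
ft_force: [1.0, 1.3, 16.2]
finger_gap: 0.1
gripper_force: 6.7
```

>>> {"method": "send_rows", "body": {
  "plan": [
    [[0, 0, 0], [0, 0, 2], 0],
    [[0, 0, 0], [0, 0, 2], 0],
    [[0, 0, 0], [0, 0, 2], 0],
    [[0, 0, 0], [0, 0, 2], 0],
    [[0, 0, 0], [0, 0, 0], 0],
    [[0, 0, 0], [0, 0, 0], 0]
  ]
}}

```text
t: 44.87
position: [473.0, -314.1, 137.3]
tcp_rot: [0.169, 3.129, -0.004]
ft_force: [1.3, 1.0, 18.6]
finger_gap: 0.4
gripper_force: 7.4
```

Same trajectory as before; push on to the same depth and let it up.

>>> {"method": "send_rows", "body": {
  "plan": [
    [[0, 0, 0], [0, 0, 2], 0],
    [[0, 0, 0], [0, 0, 2], 0],
    [[0, 0, 0], [0, 0, 2], 0],
    [[0, 0, 0], [0, 0, 2], 0],
    [[0, 0, 0], [0, 0, 1], 0],
    [[0, 0, 0], [0, 0, 0], 0],
    [[0, 0, 0], [0, 0, 0], 0]
  ]
}}

```text
t: 45.45
position: [474.4, -314.5, 129.9]
tcp_rot: [0.168, 3.126, -0.006]
ft_force: [3.8, 1.4, 27.3]
finger_gap: 0.3
gripper_force: 11.0
```

>>> {"method": "send_rows", "body": {
  "plan": [
    [[0, 0, 0], [0, 0, -10], 0],
    [[0, 0, 0], [2, 0, -14], 0],
    [[0, 0, 0], [2, 0, -14], 0],
    [[0, 0, 0], [0, 0, -14], 0],
    [[0, 0, 0], [0, 0, -14], 0],
    [[0, 0, 0], [-2, 0, -14], 0],
    [[0, 0, 0], [-2, 0, -14], 0],
    [[0, 0, 0], [-2, 0, -14], 0],
    [[0, 0, 0], [-2, 0, -14], 0],
    [[0, 0, 0], [0, 0, -14], 0],
    [[0, 0, 0], [0, 0, -14], 0],
    [[0, 0, 0], [0, 0, -14], 0],
    [[0, 0, 0], [0, 0, -14], 0],
    [[0, 0, 0], [0, 0, -20], 0],
    [[0, 0, 0], [0, 0, 0], 0]
  ]
}}

```text
t: 46.7
position: [474.5, -314.3, 326.4]
tcp_rot: [0.17, 3.133, -0.003]
ft_force: [0.7, 0.7, 0.2]
finger_gap: 0.3
gripper_force: 0.0
```

>>> {"method": "send_rows", "body": {
  "plan": [
    [[0, 0, 0], [5.8, 18.3, 0], 30],
    [[0, 0, 0], [5.8, 18.3, 0], 70],
    [[0, 0, 0], [5.8, 18.3, 0], 70],
    [[0, 0, 0], [5.8, 18.3, 0], 70],
    [[0, 0, 0], [5.8, 18.3, 0], 70],
    [[0, 0, 0], [5.8, 18.3, 0], 70],
    [[0, 0, 0], [5.8, 18.3, 0], 70],
    [[0, 0, 0], [0, 0, 24], 70],
    [[0, 0, 0], [0, 0, 24], 70],
    [[0, 0, 0], [0, 0, 24], 70],
    [[0, 0, 0], [0, 0, 24], 70],
    [[0, 0, 0], [0, 0, 24], 70],
    [[0, 0, 0], [0, 0, 24], 70],
    [[0, 0, 0], [0, 0, 24], 70],
    [[0, 0, 0], [0, 0, 0], 70],
    [[0, 0, 0], [0, 0, 0], 70]
  ]
}}

```text
t: 48.03
position: [445.3, -181.4, 154.3]
tcp_rot: [-0.17, -3.133, -0.003]
ft_force: [-0.4, -0.3, 0.4]
finger_gap: 69.9
gripper_force: 0.0
```

```bash
python3 look.py w12.png; python3 onbed.py; python3 - <<'E'
from h import *
D=np.load('w.npz');W=D['W'];o=np.array([604.9,-198.2]);d=np.hypot(W[...,0]-o[0],W[...,1]-o[1]);g=D['p'].max(-1)
m=(d<4)&(W[...,2]<75);print("pin z",m.sum(),np.percentile(W[m][:,2],[5,50,95]),"shade",np.median(g[m]))
p,dd,c,T=grab("top");W=cloud(dd,c,T);v=p.max(-1)
m=(v<60)&(W[...,2]>100)&(W[...,2]<320)&(W[...,0]>420)&(W[...,0]<560)&(abs(W[...,1]+314)<25);P=W[m];print("handle",len(P),np.percentile(P,[3,50,97],0).round(0))
to(526.1,-190.1,59)
E
```

```text
[ 446.3 -181.8  155.6] yaw 173.79 gap 69.9555211257251 q [ 0.62  0.27 -0.39  1.99  0.13  0.9   1.62] t 48.0833
 bed [ 562.7 -194. ] [ 90.2 163.3] 83.98404693603516
[[476.70001220703125, -230.1999969482422], [639.0999755859375, -247.3000030517578], [648.5999755859375, -157.6999969482422], [486.20001220703125, -140.60000610351562]]
5363 press-frame rect ((-54.048316955566406, 0.2804431915283203), (50.129608154296875, 141.11915588378906), 89.65795135498047) z 60.978493
plain end x -124.20987 (want -125)
pin z 44 [60.37448207 61.46562971 62.39996303] shade 122.0
handle 171 [[ 443. -325.  258.]
 [ 479. -314.  282.]
 [ 519. -304.  301.]]
 tool shift [-79.6   0.5  97.4]
```

>>> {"method": "send_rows", "body": {
  "plan": [
    [[0, 0, 0], [-10, 0, 10], 70],
    [[0, 0, 0], [-20, 0.5, 20], 70],
    [[0, 0, 0], [-20, 0, 20], 70],
    [[0, 0, 0], [-20, 0, 20], 70],
    [[0, 0, 0], [-9.6, 0, 18], 70],
    [[0, 0, 0], [0, 0, 9], 70],
    [[0, 0, 0], [0, 0, 6], 70],
    [[0, 0, 0], [0, 0, 0], 70],
    [[0, 0, 0], [0, 0, 0], 45],
    [[0, 0, 0], [0, 0, 0], 45],
    [[0, 0, 0], [0, 0, 0], 45],
    [[0, 0, 0], [0, 0, 0], 45],
    [[0, 0, 0], [0, 0, 0], 45],
    [[0, 0, 0], [0, 0, 0], 45]
  ],
  "grip_force": 58
}}

```text
t: 49.3
position: [525.5, -190.3, 53.6]
tcp_rot: [0.171, 3.137, -0.001]
ft_force: [-1.8, 0.7, 7.1]
finger_gap: 49.1
gripper_force: 58.0
```

>>> {"method": "send_rows", "body": {
  "plan": [
    [[0, 0, 0], [0, 0, -3], 45],
    [[0, 0, 0], [0, 0, -2], 45],
    [[0, 0, 0], [8, 0, 0], 45],
    [[0, 0, 0], [14, 0, 0], 45],
    [[0, 0, 0], [14, 0, 0], 45],
    [[0, 0, 0], [14, 0, 0], 45],
    [[0, 0, 0], [14, 0, 0], 45],
    [[0, 0, 0], [14, 0, 0], 45],
    [[0, 0, 0], [14, 0, 0], 45],
    [[0, 0, 0], [8, 0, -10], 45],
    [[0, 0, 0], [0, 0, -20], 45],
    [[0, 0, 0], [0, 0, -20], 45],
    [[0, 0, 0], [0, 0, -10], 45],
    [[0, 0, 0], [0, 0, 0], 45]
  ]
}}

```text
t: 50.47
position: [426.6, -179.8, 119.3]
tcp_rot: [0.171, 3.135, -0.002]
ft_force: [0.7, -0.1, -5.1]
finger_gap: 49.0
gripper_force: 58.0
```

```bash
python3 look.py w13.png; python3 held.py; python3 -c "
from h import *
to(520,150,150)"
```

```text
[ 426.  -179.6  118. ] yaw 173.75 gap 49.25577781464838 q [ 0.63  0.3  -0.39  2.07  0.16  0.8   1.6 ] t 50.5167
 bed [ 550.6 -192.6] [90.2 80.3] 83.88626098632812
[[505.8999938964844, -233.1999969482422], [585.7000122070312, -241.8000030517578], [595.2999877929688, -152.10000610351562], [515.5, -143.5]]
12530
plain end x 43.6 z plane [ 0.031 -9.752]
15 -24.4 25.5
34 -24.1 25.5
 tool shift [-57.6 337.9 -32.2]
```

>>> {"method": "send_rows", "body": {
  "plan": [
    [[0, 0, 0], [-2, 10, -2], 45],
    [[0, 0, 0], [-4, 20, -3], 45],
    [[0, 0, 0], [-4, 24, -3], 45],
    [[0, 0, 0], [-4, 24, -3], 45],
    [[0, 0, 0], [-4, 24, -3], 45],
    [[0, 0, 0], [-4, 24, -3], 45],
    [[0, 0, 0], [-4, 24, -3], 45],
    [[0, 0, 0], [-4, 24, -3], 45],
    [[0, 0, 0], [-4, 24, -3], 45],
    [[0, 0, 0], [-4, 24, -3], 45],
    [[0, 0, 0], [-4, 24, -3], 45],
    [[0, 0, 0], [-4, 24, -3], 45],
    [[0, 0, 0], [-4, 24, -3], 45],
    [[0, 0, 0], [-4, 24, -2], 45],
    [[0, 0, 0], [-4, 24, 0], 45],
    [[0, 0, 0], [-4, 24, 0], 45],
    [[0, 0, 0], [-4, 24, 0], 45],
    [[0, 0, 0], [-4, 20, 0], 45],
    [[0, 0, -5], [0, 0, 0], 45],
    [[0, 0, -5], [0, 0, 0], 45]
  ]
}}

```text
t: 52.18
position: [538.3, 223.5, 155.5]
tcp_rot: [0.115, -3.136, -0.001]
ft_force: [0.4, -0.3, -5.5]
finger_gap: 49.3
gripper_force: 58.0
```

>>> {"method": "send_rows", "body": {
  "plan": [
    [[0, -3, 0], [0, 0, 0], 45],
    [[0, -3.5, 0], [0, 0, 0], 45],
    [[0, -3.5, 0], [0, 0, 0], 45],
    [[0, -3.5, 0], [0, 0, 0], 45],
    [[0, -3.5, 0], [0, 0, 0], 45],
    [[0, -3.5, 0], [0, 0, 0], 45],
    [[0, -3, 0], [0, 0, 0], 45],
    [[0, -2.5, 0], [0, 0, 0], 45],
    [[0, -2.5, 0], [0, 0, 0], 45],
    [[0, -2, 0], [0, 0, 0], 45],
    [[0, 0, 0], [0, 0, 0], 45]
  ]
}}

```text
t: 53.1
position: [536.8, 221.2, 154.9]
tcp_rot: [-0.09, 2.612, 0.023]
ft_force: [-1.5, -0.2, -5.7]
finger_gap: 49.2
gripper_force: 58.0
```

```bash
python3 look.py; python3 held.py; python3 rackgo.py 62 12 60 43.6
```

```text
[537.6 221.4 155.5] yaw -176.03 gap 49.28626373026307 q [-0.36  0.23 -0.33  2.19  0.95  0.45  0.17] t 53.15
12403
plain end x 44.4 z plane [-0.008 -6.41 ]
15 -24.8 24.9
34 -24.7 25.2
turn needed (tool axes,deg) [ 0.03 -6.78  0.15]
foot now in rack -105.6 72.4 133.1 TCP [537.6 221.4 155.5]
tcp target [652.7 218.4  86.6] shift if turned [-50.2 -10.5 124. ] q [-0.36  0.23 -0.33  2.19  0.95  0.45  0.17]
```

>>> {"method": "send_rows", "body": {
  "plan": [
    [[0, 0, 0], [-4, -0.5, 5], 45],
    [[0, 0, 0], [-7, -1, 10], 45],
    [[0, 0, 0], [-7, -1, 10], 45],
    [[0, 0, 0], [-7, -1, 10], 45],
    [[0, 0, 0], [-7, -1, 10], 45],
    [[0, 0, 0], [-7, -1, 10], 45],
    [[0, 0, 0], [-7, -1, 10], 45],
    [[0, 0, 0], [-7, -1, 10], 45],
    [[0, 0, 0], [-7, -1, 10], 45],
    [[0, 0, 0], [-7, -1, 10], 45],
    [[0, 0, 0], [-7, -1, 6], 45],
    [[0, -2, 0], [0, 0, 0], 45],
    [[0, -2, 0], [0, 0, 0], 45],
    [[0, -2, 0], [0, 0, 0], 45],
    [[0, -0.8, 0], [0, 0, 0], 45],
    [[0, 0, 0], [0, 0, 0], 45]
  ]
}}

```text
t: 54.48
position: [654.8, 218.6, 107.3]
tcp_rot: [-0.085, 2.493, 0.028]
ft_force: [-1.4, 0.1, -4.9]
finger_gap: 49.1
gripper_force: 58.0
```

```bash
sed -i 's/0\.5\]/ZU]/g; s/^th=/ZU=float(sys.argv[5]);th=/' rackgo.py; python3 look.py; python3 held.py; python3 rackgo.py 62 12 8 44.4 3.6
```

```text
[655.2 218.5 107.7] yaw -176.11 gap 49.16003082287412 q [-0.49  0.44 -0.06  2.1   1.55  0.3  -0.35] t 54.5333
12345
plain end x 43.9 z plane [-0.008 -6.287]
15 -24.7 25.1
34 -24.4 25.5
turn needed (tool axes,deg) [0.03 0.07 0.07]
foot now in rack 15.7 61.8 78.0 TCP [655.2 218.5 107.7]
tcp target [651.5 218.4  37.6] shift if turned [45.1  0.1 53.7] q [-0.49  0.44 -0.06  2.1   1.55  0.3  -0.35]
```

>>> {"method": "send_rows", "body": {
  "plan": [
    [[0, 0, 0], [4.5, 0, 5.4], 45],
    [[0, 0, 0], [4.5, 0, 5.4], 45],
    [[0, 0, 0], [4.5, 0, 5.4], 45],
    [[0, 0, 0], [4.5, 0, 5.4], 45],
    [[0, 0, 0], [4.5, 0, 5.4], 45],
    [[0, 0, 0], [4.5, 0, 5.4], 45],
    [[0, 0, 0], [4.5, 0, 5.4], 45],
    [[0, 0, 0], [4.5, 0, 5.4], 45],
    [[0, 0, 0], [4, 0, 4.8], 45],
    [[0, 0, 0], [2.5, 0, 3], 45],
    [[0, 0, 0], [0, 0, 0], 45],
    [[0, 0, 0], [0, 0, 0], 45]
  ]
}}

```text
t: 55.53
position: [652.7, 217.3, 41.6]
tcp_rot: [-0.081, 2.493, 0.027]
ft_force: [0.5, -0.8, -5.5]
finger_gap: 49.1
gripper_force: 58.0
```

```bash
python3 look.py; python3 held.py; python3 rackgo.py 62 12 4 44 3.6
```

```text
[652.8 217.4  42. ] yaw -176.28 gap 49.09556964034272 q [-0.4   0.57 -0.17  2.13  1.96  0.38 -0.76] t 55.5833
13187
plain end x 79.2 z plane [ 0.022 -6.948]
15 -24.9 24.9
34 -24.6 25.1
turn needed (tool axes,deg) [-0.03  0.12 -0.06]
foot now in rack 13.6 61.0 12.5 TCP [652.8 217.4  42. ]
tcp target [651.2 218.3  33.4] shift if turned [6.4 1.1 6. ] q [-0.4   0.57 -0.17  2.13  1.96  0.38 -0.76]
```

>>> {"method": "send_rows", "body": {
  "plan": [
    [[0, 0, 0], [2, 0, 2], 45],
    [[0, 0, 0], [1, 0, 1], 45],
    [[0, 0, 0], [0, 0, 0], 45],
    [[0, 0, 0], [0, 0, 0], 45]
  ]
}}

```text
t: 55.92
position: [651.7, 217.5, 37.4]
tcp_rot: [-0.082, 2.493, 0.027]
ft_force: [-0.4, 0.2, -4.8]
finger_gap: 49.4
gripper_force: 58.0
```

>>> {"method": "send_rows", "body": {
  "plan": [
    [[0, 0, 0], [1, 0, 1.2], 45],
    [[0, 0, 0], [0, 0, 0], 45],
    [[0, 0, 0], [0, 0, 0], 45]
  ]
}}

```text
t: 56.17
position: [651.9, 217.6, 36.2]
tcp_rot: [-0.082, 2.492, 0.028]
ft_force: [-1.1, -1.5, -2.4]
finger_gap: 49.2
gripper_force: 58.0
```

Contact beginning; release and retract.

>>> {"method": "send_rows", "body": {
  "plan": [
    [[0, 0, 0], [0.3, 0, 0.5], 45],
    [[0, 0, 0], [0, 0, 0], 55],
    [[0, 0, 0], [0, 0, 0], 65],
    [[0, 0, 0], [0, 0, 0], 75],
    [[0, 0, 0], [0, 0, 0], 75],
    [[0, 0, 0], [0, 0, 0], 75],
    [[0, 0, 0], [0, 0, -8], 75],
    [[0, 0, 0], [0, 0, -15], 75],
    [[0, 0, 0], [0, 0, -20], 75],
    [[0, 0, 0], [0, 0, -25], 75],
    [[0, 0, 0], [0, 0, -25], 75],
    [[0, 0, 0], [0, 0, -25], 75],
    [[0, 0, 0], [0, 0, -25], 75],
    [[0, 0, 0], [0, -25, -25], 75],
    [[0, 0, 0], [0, -25, -25], 75],
    [[0, 0, 0], [0, 0, 0], 75]
  ]
}}

```text
t: 57.5
position: [537.4, 155.9, 192.7]
tcp_rot: [-0.079, 2.489, 0.026]
ft_force: [-0.2, -1.3, -0.6]
finger_gap: 74.8
gripper_force: 0.0
```

```bash
python3 look.py w14.png; sed -i 's/(L\[...,2\]>10)/(L[...,2]>L[...,0]*0.75+5)/' racked.py; python3 racked.py; python3 - <<'E'
from h import *
p,d,c,T=grab("top");p0=np.load("top0.npz")["p"]
df=np.abs(p.astype(int)-p0).max(-1)
a=cv2.resize(np.load("w.npz")["p"],(400,300));b=cv2.resize(p[90:290,40:460],(400,190))
o=np.zeros((500,400,3),np.uint8);o[:300]=a;o[300:490]=b;save("final.png",o)
E
```

```text
[538.5 158.  191.9] yaw -176.47 gap 74.7331264017451 q [-0.47  0.09 -0.09  2.32  1.16  0.33  0.03] t 57.55
plate n 4705 tilt 38.0 dz/dx,dy [ 0.782 -0.001] x [ 10.1 115.8] y [-88.8 -39.3] z [15.  97.8]
plate n 5019 tilt 38.4 dz/dx,dy [0.792 0.002] x [  9.9 117. ] y [36.5 85.8] z [14.4 99.1]
```

View pics/final.png

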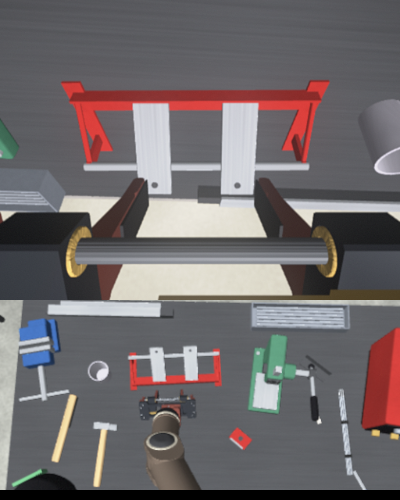

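```bash
python3 -c "
from h import *
print(r.finish_job())"
```

```text
the job is handed in; nothing more can be done
None
```

Two plates were on the bench: both pins measured flush (within about 0.5 mm), both plates lean squarely on the rack at about 38°, and the lever is back up. The job is handed in; no verdict was returned.

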